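# Reset the tripped bench supply by feel

### The job

The bench power supply has tripped: its reset pin sits deep in a slot somewhere along the sloping underside of its overhanging front, out of sight. Take the thin rod from its rest, feel along that underside with the rod's tip until it drops into the slot, and push the reset pin fully home. Then lay the rod back in its rest and let go, leaving the jar, the parts box and the mouse where they are.

Things in the scene. Friction and masses are not known exactly. Their poses are not given: they have to be found in the camera images.
- supply: bench power supply, fixed metal case 220 deep x 300 wide x 310 mm high; origin at the centre of its underside, z up, x from its front panel to its back, roughly away from the robot. Its upper 90 mm overhangs towards the robot (front panel at x = -110 mm); the foot, 120 mm high, starts at x = -52 mm; between them slopes the flat underside, the chin
- chin_mid (a point): middle of the sloping chin, 170 mm above the table; axes as the supply's. The chin is 115 mm long, leans 30 degrees from vertical and looks down and towards the robot: straight into it is (cos 30, 0, sin 30 degrees) in these axes, forward and upward. It is smooth and flat for 85 mm to each side (y); then come cheeks 1 mm proud
- chin_edge (a point): middle of the chin's upper, front edge, 29 mm nearer the robot and 50 mm higher than chin_mid. The one slot in the chin is hidden: its centre lies at chin_mid's height, anywhere up to 30 mm to either side (y). It is 11 mm wide (y), 13 mm along the slope, cut square through the 14 mm panel, so the rod enters only when nearly square to the chin
- reset_pin (a joint): the reset pin behind the slot, sliding square to the chin: 0 = tripped, its end 16 mm below the chin's surface; 0.010 m = fully home, at its stop, 26 mm below the surface. It moves with about 4 N and stays where it is pushed (no spring).
- rod_mid (a point): reset rod, centre of its square plastic handle (14 x 14 mm, 50 mm long). x runs along the rod to the working tip: a steel shaft 6 mm in diameter with a rounded end, 105 mm from this point. A 6 mm tail reaches 50 mm behind this point. About 70 g, balance point 10 mm ahead of this point. It starts level in its rest
- rest_mid (a point): the rod's fixed rest: where the handle's centre lies when home, 60 mm above the table; x is the rod's direction, z up. Two black posts, 8 mm thick, with open 90-degree V notches 28 mm wide (tops 70 mm high) stand 40 mm ahead and 38 mm behind this point on a 130 x 56 x 12 mm base; the handle hangs free between them
- jar: loose amber jar, 50 mm in diameter, 55 mm high, origin at its underside; to be left alone
- parts_box: loose flat white parts box, 90 x 130 x 28 mm, origin at its underside; to be left alone
- mouse: loose black computer mouse, 100 x 58 x 30 mm, origin at its underside; to be left alone
Mind the look-alikes: they are no part of the job. Leave any pink or purple look-alike of the part that bears rod_mid alone.

How it is judged:
By the outcome, as a careful person would: the job done as asked, in the order asked, and still so for the second after the job is handed in, with the robot touching nothing.
It also fails if it takes over 72 s, if anything falls off the work surface, if the arm or the gripper's body presses on something with over 40 N, if the wrist force passes 120 N, or if a joint passes its speed limit or range.

### The arm

A 6-joint arm with a two-finger parallel gripper is mounted at the origin on the work surface. World frame = base frame: x ahead of the robot, y to its left, z up, the work surface at z = 0. Lengths are in m, angles in rad, forces in N, time in s.
With the tool pointing down it reaches from about 0.3 to 0.775 m from the base axis. Payload 14.6 kg.
Tool frame: the origin (TCP) lies midway between the tips of the shut fingers; the grasp point (between the pads) lies 19 mm behind it (grasp_offset is the distance from the TCP to the grasp point, in m); z points along the fingers, y is the line along which they close (so a half turn about z gives the same grasp; the last joint's range is limited). The gripper opens to 94 mm and grips with 3 to 60 N. Pads are 16 mm wide; open, the fingers measure 119 mm over their backs; the gripper's body (75 mm by 177 mm) begins 78 mm behind the grasp point.
Start: joints at [-1.4, 0.3, 1.521, -0, 1.321, -0.067], TCP at [0.13, -0.535, 0.181] pointing down, gripper open.
Joint ranges: [-3.03, 3.03], [-0.79, 2.21], [0.23, 2.52], [-1.04, 4.18], [0, 3.07], [-2.55, 2.55]. Speed limits (rad/s): [2.22, 2.22, 2.57, 3.14, 3.14, 3.14].

### API

Orientations are given as [roll, pitch, yaw] about the fixed x, y, z axes, in that order (R = Rz(yaw) Ry(pitch) Rx(roll)).
In Python, from station import * gives the robot as it stands. The module is installed in compiled form; this text tells all that it offers.
- The arm moves only by the tool send_rows, never from a script. Its argument "rows" is a list of rows, each an object of numbers: "dx", "dy", "dz": the shift along the tool's x, y, z in mm; "roll": the turn about the tool's z in degrees; "jaw": the closure, from -1 (fully open) to 1 (shut). In form: [{"dx": .., "dy": .., "dz": .., "roll": .., "jaw": ..}, ...]. A call has 1 to 12 rows; each row shifts and turns the commanded pose from where the row before left it, along the tool's axes as they then stand; what a row does not reach is not made up. A row lasts 1/12 s, in which the tool goes at most 41.7 mm and 7.16 degrees, less where a joint would pass 70% of its speed; a pose out of reach is approached as far as the arm can. A call is refused whole if a number of a shift passes 41.7 or a number of a turn 7.16, either way. A call with a gripper value outside its range is refused whole. The fingers move at their own pace and stop on an object; "force" is the grip in N (left out, the last holds). Time passes only in rows, so rows that do not move let the fingers close. It gives the time, the measured TCP pose, the force, the opening and the grip force at its end, in the units of the state.
- get_obs(): the state, without advancing time (a new reading comes with each control period).
- camera(name): name is "scene" or "top"; returns a dict with "frame" (384x512x3 uint8, red, green, blue), "z_map" (384x512 float32, m along the optical axis (not along the pixel's ray), 0 where there is no reading), "camera_matrix" (3x3 intrinsics, pixels), "rvec" (rotation vector, rad) and "tvec" (3), from world to camera coordinates, as OpenCV has them. Camera axes: x right, y down, z forward; pixel columns grow to the right and rows downward; lengths in m; the calibration is good to about 2 mm. A picture is of the moment at which its call begins.
- hand_in(): hands the job in; it is judged then, once.
The state is a dict: "time_s": time; "qpos": joint angles; "joint_vel": joint speeds; "tau": joint torques, N m; "ee_pos": TCP position; "eef_rot": TCP orientation; "force": force on the tool from outside, world axes, zero at the start; "moment": the same for the moment, N m; "grip_width": finger opening in m; "grip_force": force on a finger pad.
Only numpy, scipy, OpenCV 4.12 (cv2) and the standard library are available. Lean on these libraries where they do the work, as an engineer would, in place of code of your own. Each camera call takes 0.05 s, during which the arm holds its last target. There are 200 camera calls.

## Working session

There is one attempt and no reset: what is moved stays moved. The work goes in short steps, Python scripts to look and compute and a tool call to move; the robot and the scene stay as the last step left them, time stands still between calls to the robot, and variables do not carry over. Pictures are saved under pics/ and viewed, at most 10 in all, crops included, and the job is handed in when it is done.

Besides the shell and the picture viewer there is one more tool, called after "Emit:" by a JSON object that holds its "api" and its "payload". send_rows: Moves the arm, as the interface text tells. Its arguments: {"type":"object","properties":{"rows":{"type":"array"},"force":{"type":"number"}},"required":["rows"]}

```bash
mkdir -p pics; ls
cat > h.py <<'E'
from station import *
import numpy as np, cv2
from scipy.spatial.transform import Rotation as R
def cam(n):
    c=camera(n); Rc=cv2.Rodrigues(np.array(c["rvec"],float))[0]; K=np.array(c["camera_matrix"]); t=np.array(c["tvec"]).ravel()
    z=c["z_map"]; v,u=np.mgrid[0:384,0:512]
    p=np.stack([(u-K[0,2])/K[0,0]*z,(v-K[1,2])/K[1,1]*z,z],-1)
    W=(p-t)@Rc; W[z==0]=np.nan
    return c["frame"],W,(K,Rc,t)
E
python3 - <<'E'
from h import *
for n in("scene","top"):
    f,W,_=cam(n); np.savez(f"pics/{n}0.npz",f=f,W=W); cv2.imwrite(f"pics/{n}0.png",f[...,::-1])
    print(n,-_[1].T@_[2])
a=np.hstack([cv2.imread("pics/scene0.png"),cv2.imread("pics/top0.png")])
print(get_obs())
E
```

```text
pics
scene [ 0.94062574 -0.08268704  1.28029606]
top [ 0.35148545 -0.13468546  1.48911031]
{'time_s': 0.1, 'qpos': array([-1.39958940e+00,  3.00416129e-01,  1.52149922e+00,  2.04862402e-06,
        1.32069168e+00, -6.66140999e-02]), 'joint_vel': array([-0.00071474, -0.00025932, -0.0019106 ,  0.00093685,  0.00276608,
        0.0004259 ]), 'tau': array([ 1.10610115e-03, -5.32646334e+01, -3.53282797e+01,  7.09521957e-02,
        2.35550426e-02, -3.87940679e-05]), 'ee_pos': array([ 0.12951947, -0.53427451,  0.18035112]), 'eef_rot': array([-3.14058066e+00, -6.95020058e-05,  2.37820488e-01]), 'force': array([-0.12004953,  0.30709757,  0.55578645]), 'moment': array([ 0.0182777 ,  0.00898687, -0.00053729]), 'grip_force': 0.0, 'grip_width': 0.09402138957580558}
```

View pics/scene0.png

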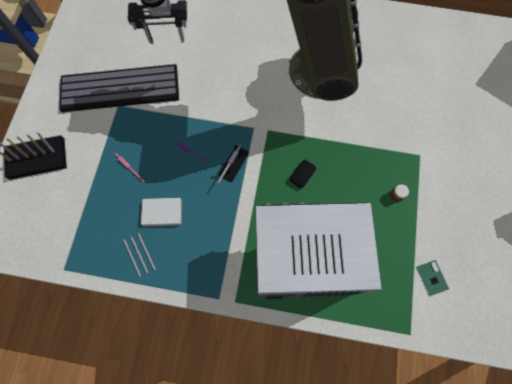

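View pics/top0.png

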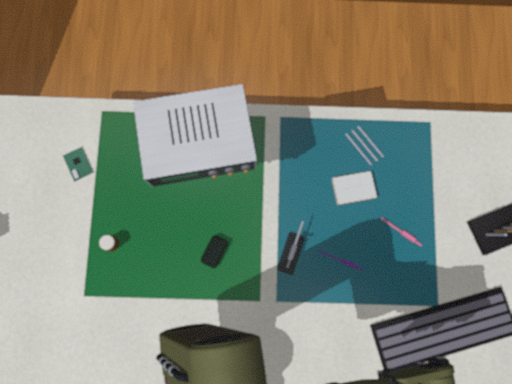

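Top view: supply at (195,135). The candidates for the rod are the grey rod in the black rest (292,245), the purple one (345,261), the pink one (402,232), the sticks (365,145) and the tools in the rack (495,235). I choose the grey one in the black two-post rest. The jar is at (108,243), the mouse at (215,251) and the box at (355,188).

Run:
```python
from h import *
d=np.load("pics/top0.npz");f=d["f"];W=d["W"]
s=np.load("pics/scene0.npz");g=s["f"];V=s["W"]
a=cv2.resize(f[205:285,265:335],None,fx=6,fy=6,interpolation=cv2.INTER_CUBIC)
b=cv2.resize(g[130:200,195:260],None,fx=6,fy=6,interpolation=cv2.INTER_CUBIC)
h=max(a.shape[0],b.shape[0]);im=np.zeros((h,a.shape[1]+b.shape[1],3),np.uint8)
im[:a.shape[0],:a.shape[1]]=a;im[:b.shape[0],a.shape[1]:]=b
cv2.imwrite("pics/crop1.png",im[...,::-1])
np.set_printoptions(precision=4,suppress=True)
# points by height near rest, both cams
for n,X,F in(("top",W,f),("scene",V,g)):
    P=X.reshape(-1,3);C=F.reshape(-1,3)
    m=(P[:,2]>.25)&(P[:,2]<.33)&(P[:,0]>.4); Q=P[m]
    r=cv2.minAreaRect(Q[:,:2].astype(np.float32)*1000);print(n,"supply",r,np.median(Q[:,2]),m.sum())
    for nm,(x0,y0) in dict(rest=(292,245),jar=(108,243),mouse=(215,251),box=(355,188)).items():
        c=W[y0,x0]
        q=P[(np.hypot(P[:,0]-c[0],P[:,1]-c[1])<.1)&(P[:,2]>.02)]
        q=q[q[:,2]<.12]
        print(n,nm,c,len(q),np.median(q,0) if len(q) else'',cv2.minAreaRect(q[:,:2].astype(np.float32)*1000) if len(q) else '')
c=W[245,292]
for n,P in(("top",W.reshape(-1,3)),("scene",V.reshape(-1,3))):
    q=P[(np.hypot(P[:,0]-c[0],P[:,1]-c[1])<.13)&(P[:,2]>.05)&(P[:,2]<.08)]
    print(n,q[np.argsort(q[:,0])])
```

```text
top supply ((739.727294921875, 34.722503662109375), (234.73757934570312, 303.1889343261719), 12.222267150878906) 0.30861337752380513 9456
top rest [ 0.4695 -0.257   0.0158] 198 [ 0.4532 -0.2565  0.0633] ((468.417236328125, -262.53082275390625), (34.258174896240234, 154.94012451171875), 72.3218002319336)
top jar [0.4551 0.3195 0.0561] 222 [0.4557 0.3189 0.0527] ((456.5674133300781, 322.6959228515625), (43.853572845458984, 46.054359436035156), 9.186548233032227)
top mouse [ 0.4423 -0.0112  0.025 ] 516 [ 0.4419 -0.0093  0.0275] ((442.32501220703125, -8.675888061523438), (57.95203399658203, 97.97247314453125), 63.880775451660156)
top box [ 0.6619 -0.4604  0.0244] 1046 [ 0.663  -0.4578  0.0272] ((664.0029296875, -458.818115234375), (90.19340515136719, 130.79933166503906), 12.500662803649902)
scene supply ((742.593505859375, 38.11781311035156), (238.6012725830078, 301.76446533203125), 11.87433910369873) 0.3099708089523282 10626
scene rest [ 0.4695 -0.257   0.0158] 188 [ 0.4526 -0.253   0.0634] ((471.0895080566406, -259.63421630859375), (33.691280364990234, 151.26834106445312), 72.527534484
[... 9479 characters left out ...]
 0.4945 -0.2661  0.0585]
 [ 0.4981 -0.2682  0.0666]
 [ 0.5004 -0.268   0.0634]
 [ 0.5021 -0.268   0.0581]
 [ 0.5023 -0.2708  0.0668]
 [ 0.5041 -0.2707  0.0622]
 [ 0.5067 -0.2704  0.0596]
 [ 0.5094 -0.2728  0.0652]
 [ 0.5126 -0.2722  0.0644]
 [ 0.513  -0.2756  0.0638]
 [ 0.5146 -0.2721  0.0603]
 [ 0.5151 -0.2755  0.06  ]
 [ 0.519  -0.2746  0.0611]
 [ 0.5204 -0.2775  0.0631]
 [ 0.5225 -0.2738  0.0611]
 [ 0.5242 -0.2767  0.0641]
 [ 0.5271 -0.2762  0.0625]
 [ 0.5279 -0.2794  0.0629]
 [ 0.5302 -0.2792  0.0595]
 [ 0.5319 -0.282   0.0626]
 [ 0.5342 -0.2782  0.0609]
 [ 0.5343 -0.2818  0.0594]
 [ 0.5372 -0.2813  0.0577]
 [ 0.5403 -0.2834  0.0653]
 [ 0.5419 -0.28    0.0613]
 [ 0.543  -0.283   0.063 ]]
```

View pics/crop1.png

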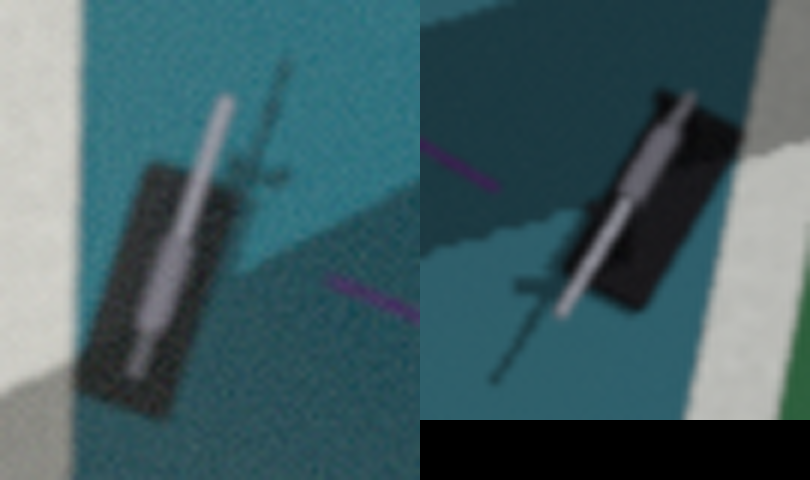

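Run:
```python
from h import *
np.set_printoptions(precision=4,suppress=True)
for n in("top","scene"):
    P=np.load(f"pics/{n}0.npz")["W"].reshape(-1,3)
    Q=P[(P[:,2]>.302)&(P[:,2]<.32)&(P[:,0]>.5)]
    (c,s,a)=cv2.minAreaRect(Q[:,:2].astype(np.float32)*1000);print(n,c,s,a)
    psi=np.radians(12.0);M=np.array([[np.cos(psi),np.sin(psi)],[-np.sin(psi),np.cos(psi)]])
    L=(Q[:,:2])@M.T
    print("supply-frame extents pct",np.percentile(L,[.1,1,50,99,99.9],axis=0).T)
    # edge fits: yaw via binned min x
    b=np.round(L[:,1]*100);e=np.array([(k/100,*np.percentile(L[b==k,0],[1,99])) for k in np.unique(b) if (b==k).sum()>30])
    print(np.degrees(np.polyfit(e[1:-1,0],e[1:-1,1],1)[0]),np.degrees(np.polyfit(e[1:-1,0],e[1:-1,2],1)[0]))
    F=P[(P[:,2]>.2)&(P[:,2]<.3)&(P[:,0]>.5)];l=F[:,:2]@M.T
    x0=np.percentile(L[:,0],1);m=l[:,0]<x0-.005
    print("protrusions",m.sum(), np.c_[l[m],F[m,2]][::max(1,m.sum()//25)] if m.sum() else'', "front",x0)
```

```text
top (744.5172729492188, 36.10450744628906) (225.47421264648438, 303.1322021484375) 11.98658275604248
supply-frame extents pct [[ 0.6235  0.6259  0.7317  0.8439  0.8466]
 [-0.2702 -0.2674 -0.1183  0.028   0.0309]]
0.07957435083137995 0.18608097777474342
protrusions 129 [[ 0.6199 -0.2404  0.2911]
 [ 0.6178 -0.2373  0.2906]
 [ 0.6178 -0.251   0.281 ]
 [ 0.6145 -0.2368  0.2927]
 [ 0.6154 -0.2505  0.2795]
 [ 0.6192 -0.1992  0.2893]
 [ 0.6158 -0.234   0.2784]
 [ 0.6156 -0.2477  0.2694]
 [ 0.6173 -0.1987  0.2863]
 [ 0.6153 -0.2337  0.2695]
 [ 0.6162 -0.1876  0.2873]
 [ 0.6159 -0.2009  0.2787]
 [ 0.6171 -0.2393  0.2463]
 [ 0.6193 -0.1502  0.2903]
 [ 0.6138 -0.1845  0.2878]
 [ 0.6147 -0.1977  0.2743]
 [ 0.6152 -0.2445  0.2384]
 [ 0.6161 -0.1498  0.2922]
 [ 0.62   -0.1916  0.2454]
 [ 0.6156 -0.1413  0.2887]
 [ 0.6153 -0.1542  0.2804]
 [ 0.6145 -0.1966  0.2526]
 [ 0.6155 -0.1454  0.2742]
 [ 0.6151 -0.1933  0.2403]
 [ 0.6174 -0.1519  0.2494]
 [ 0.6156 -0.154   0.243 ]] front 0.6259116368876088
scene (743.9478759765625, 38.403533935546875) (224.00042724609375, 301.7479248046875) 11.88988876342773
[... 681 characters left out ...]

 [ 0.617  -0.184   0.2884]
 [ 0.6153 -0.1808  0.2824]
 [ 0.6166 -0.1567  0.2844]
 [ 0.6183 -0.1547  0.29  ]
 [ 0.6188 -0.1522  0.2914]
 [ 0.6184 -0.1494  0.29  ]
 [ 0.6195 -0.1472  0.2935]
 [ 0.6193 -0.1444  0.2924]
 [ 0.6191 -0.1416  0.2915]
 [ 0.6182 -0.1384  0.2882]
 [ 0.6162 -0.1347  0.2807]
 [ 0.6162 -0.2482  0.2826]
 [ 0.6165 -0.2456  0.2834]
 [ 0.6195 -0.2432  0.2936]
 [ 0.6184 -0.2404  0.2893]
 [ 0.6193 -0.2378  0.2921]
 [ 0.6186 -0.2351  0.2895]
 [ 0.6201 -0.2326  0.2946]
 [ 0.6184 -0.2297  0.2884]
 [ 0.6182 -0.2269  0.2874]
 [ 0.6186 -0.2028  0.2862]
 [ 0.6188 -0.2001  0.2867]
 [ 0.6189 -0.1974  0.2866]
 [ 0.6205 -0.1952  0.2921]
 [ 0.621  -0.1927  0.2937]] front 0.628337320478248
```

Emit:
{"api": "send_rows", "payload": {"rows": [{"dz": -5, "roll": 7, "jaw": -1}, {"roll": 7, "dx": 30}, {"roll": 7, "dx": 30}, {"roll": 7, "dx": 30}, {"roll": 3.2, "dx": 30}]}}

```text
invalid input at $.rows[0]: expected keys dx, dy, dz, roll, jaw
```

Emit:
{"api": "send_rows", "payload": {"rows": [{"dx": 0, "dy": 0, "dz": 0, "roll": 6.24, "jaw": -1}, {"dx": 0, "dy": 0, "dz": 0, "roll": 6.24, "jaw": -1}, {"dx": 0, "dy": 0, "dz": 0, "roll": 6.24, "jaw": -1}, {"dx": 0, "dy": 0, "dz": 0, "roll": 6.24, "jaw": -1}, {"dx": 0, "dy": 0, "dz": 0, "roll": 6.24, "jaw": -1}, {"dx": 15, "dy": -30, "dz": 0, "roll": 0, "jaw": -1}, {"dx": 15, "dy": -30, "dz": 0, "roll": 0, "jaw": -1}, {"dx": 15, "dy": -30, "dz": 0, "roll": 0, "jaw": -1}, {"dx": 15, "dy": -30, "dz": 0, "roll": 0, "jaw": -1}, {"dx": 15, "dy": -30, "dz": 0, "roll": 0, "jaw": -1}, {"dx": 15, "dy": -30, "dz": 0, "roll": 0, "jaw": -1}, {"dx": 0, "dy": 0, "dz": 0, "roll": 0, "jaw": -1}]}}

```text
time_s: 1.1
ee_pos: [0.2724, -0.3869, 0.1808]
eef_rot: [-3.141, -0.0, -0.303]
force: [-0.7, 0.4, -0.5]
grip_width: 0.0938
grip_force: 0.0
```

```bash
cat > st.py <<'E'
from h import *
import sys
np.set_printoptions(precision=4,suppress=True)
o=get_obs(); Rt=R.from_euler("xyz",o["eef_rot"]).as_matrix()
print("t %.2f"%o["time_s"],"tcp",o["ee_pos"],"yaw %.2f"%np.degrees(np.arctan2(Rt[1,0],Rt[0,0])),"F",o["force"],"M",o["moment"],"w",o["grip_width"],"gf",o["grip_force"])
if len(sys.argv)>3:
    print("tool delta mm",Rt.T@(np.array(list(map(float,sys.argv[1:4])))-o["ee_pos"])*1000)
E
python3 st.py .4287 -.2482 .041
```

```text
t 1.10 tcp [ 0.2724 -0.3869  0.1808] yaw -17.38 F [-0.6754  0.4196 -0.4564] M [ 0.0436 -0.009   0.0177] w 0.09382866590056754 gf 0.0
tool delta mm [ 107.7255 -178.9286  139.9983]
```

Emit:
{"api": "send_rows", "payload": {"rows": [{"dx": 18, "dy": -30, "dz": 0, "roll": 0.2, "jaw": -1}, {"dx": 18, "dy": -30, "dz": 0, "roll": 0, "jaw": -1}, {"dx": 18, "dy": -30, "dz": 0, "roll": 0, "jaw": -1}, {"dx": 18, "dy": -30, "dz": 0, "roll": 0, "jaw": -1}, {"dx": 18, "dy": -30, "dz": 0, "roll": 0, "jaw": -1}, {"dx": 18, "dy": -29, "dz": 20, "roll": 0, "jaw": -1}, {"dx": 0, "dy": 0, "dz": 20, "roll": 0, "jaw": -1}, {"dx": 0, "dy": 0, "dz": 20, "roll": 0, "jaw": -1}, {"dx": 0, "dy": 0, "dz": 0, "roll": 0, "jaw": -1}]}}

```text
time_s: 1.85
ee_pos: [0.4258, -0.2513, 0.1173]
eef_rot: [-3.14, 0.006, -0.309]
force: [-0.5, 0.2, -0.6]
grip_width: 0.0936
grip_force: 0.0
```

```bash
python3 st.py .4287 -.2482 .041
python3 - <<'E'
from h import *
f,W,_=cam("top"); a=cv2.resize(f[200:300,255:355],None,fx=5,fy=5,interpolation=cv2.INTER_CUBIC)
g,V,_=cam("scene"); b=cv2.resize(g[110:210,180:240],None,fx=5,fy=5,interpolation=cv2.INTER_CUBIC)
cv2.imwrite("pics/p4.png",np.hstack([a,b])[...,::-1])
E
```

```text
t 1.85 tcp [ 0.4258 -0.2513  0.1173] yaw -17.72 F [-0.5442  0.1563 -0.6267] M [0.0412 0.0086 0.039 ] w 0.09358575670088481 gf 0.0
tool delta mm [ 2.292  -3.7104 76.2785]
```

View pics/p4.png

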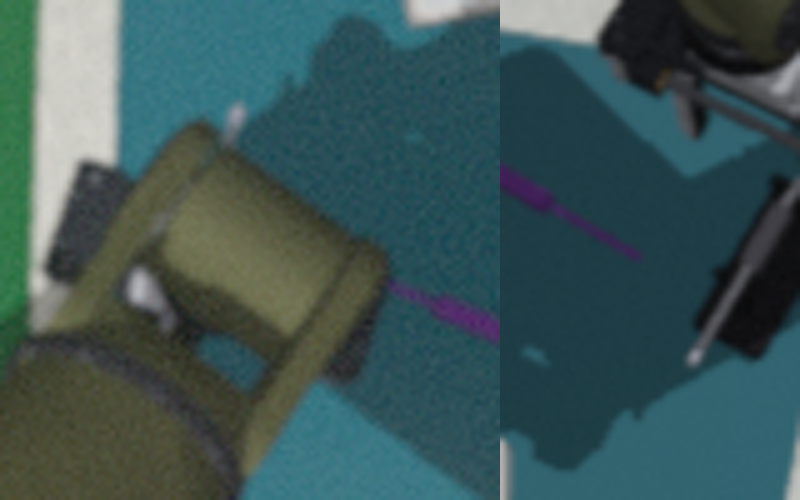

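The top picture is mostly hidden by the wrist; the rod's tip shows at (235,115). The scene crop shows one finger on the far side and the rod at (770,230), undisturbed. I descend.

Emit:
{"api": "send_rows", "payload": {"rows": [{"dx": 0, "dy": 0, "dz": 0, "roll": 0, "jaw": -1}, {"dx": 0, "dy": 0, "dz": 20, "roll": 0, "jaw": -1}, {"dx": 0, "dy": 0, "dz": 20, "roll": 0, "jaw": -1}, {"dx": 0, "dy": 0, "dz": 15, "roll": 0, "jaw": -1}, {"dx": 0, "dy": 0, "dz": 10, "roll": 0, "jaw": -1}, {"dx": 0, "dy": 0, "dz": 10, "roll": 0, "jaw": -1}, {"dx": 0, "dy": 0, "dz": 0, "roll": 0, "jaw": -1}, {"dx": 0, "dy": 0, "dz": 0, "roll": 0, "jaw": -1}]}}

```text
time_s: 2.62
ee_pos: [0.4273, -0.2528, 0.0464]
eef_rot: [3.141, -0.0, -0.311]
force: [0.1, -0.6, 0.3]
grip_width: 0.0941
grip_force: 0.0
```

```bash
python3 st.py .4287 -.2482 .041
```

```text
t 2.62 tcp [ 0.4273 -0.2528  0.0464] yaw -17.79 F [ 0.143  -0.5534  0.2539] M [-0.0094 -0.0495 -0.0066] w 0.09412639568318164 gf 0.0
tool delta mm [-0.0843 -4.8251  5.3612]
```

Emit:
{"api": "send_rows", "payload": {"rows": [{"dx": 0, "dy": -4.8, "dz": 5, "roll": 0, "jaw": -1}, {"dx": 0, "dy": 0, "dz": 0, "roll": 0, "jaw": -0.5}, {"dx": 0, "dy": 0, "dz": 0, "roll": 0, "jaw": 0.3}, {"dx": 0, "dy": 0, "dz": 0, "roll": 0, "jaw": 0.5}, {"dx": 0, "dy": 0, "dz": 0, "roll": 0, "jaw": 0.5}, {"dx": 0, "dy": 0, "dz": 0, "roll": 0, "jaw": 0.5}, {"dx": 0, "dy": 0, "dz": 0, "roll": 0, "jaw": 0.5}], "force": 8}}

```text
time_s: 3.2
ee_pos: [0.4286, -0.248, 0.041]
eef_rot: [3.142, -0.0, -0.31]
force: [0.4, -0.3, -0.8]
grip_width: 0.0575
grip_force: 0.0
```

```bash
python3 st.py .4287 -.2482 .041
python3 - <<'E'
from h import *
g,V,_=cam("scene"); b=cv2.resize(g[120:200,190:260],None,fx=6,fy=6,interpolation=cv2.INTER_CUBIC)
cv2.imwrite("pics/p5.png",b[...,::-1])
E
```

```text
t 3.20 tcp [ 0.4286 -0.248   0.041 ] yaw -17.78 F [ 0.3568 -0.2882 -0.7808] M [0.0537 0.0518 0.0859] w 0.057473892443485865 gf 0.0
tool delta mm [ 0.1168  0.1503 -0.0286]
```

View pics/p5.png

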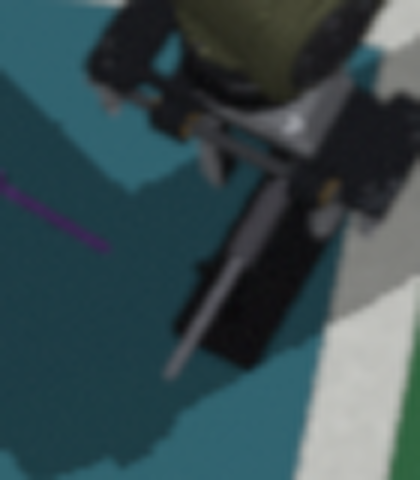

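The fingers at (210,160) and (325,215) straddle the rod's handle (265,205). I close.

Emit:
{"api": "send_rows", "payload": {"rows": [{"dx": 0, "dy": 0, "dz": 0, "roll": 0, "jaw": 1}, {"dx": 0, "dy": 0, "dz": 0, "roll": 0, "jaw": 1}, {"dx": 0, "dy": 0, "dz": 0, "roll": 0, "jaw": 1}, {"dx": 0, "dy": 0, "dz": 0, "roll": 0, "jaw": 1}, {"dx": 0, "dy": 0, "dz": 0, "roll": 0, "jaw": 1}, {"dx": 0, "dy": 0, "dz": 0, "roll": 0, "jaw": 1}, {"dx": 0, "dy": 0, "dz": 0, "roll": 0, "jaw": 1}, {"dx": 0, "dy": 0, "dz": 0, "roll": 0, "jaw": 1}], "force": 15}}

```text
time_s: 3.92
ee_pos: [0.4285, -0.2486, 0.0412]
eef_rot: [3.14, -0.0, -0.31]
force: [-2.6, -3.8, 3.0]
grip_width: 0.0131
grip_force: 15.2
```

```bash
python3 st.py .4287 -.2482 .041
```

```text
t 3.92 tcp [ 0.4285 -0.2486  0.0412] yaw -17.77 F [-2.5695 -3.7636  2.9543] M [-0.7821  0.6434 -0.0044] w 0.013069513192812757 gf 15.181851990055293
tool delta mm [ 0.0732 -0.4689  0.1739]
```

Emit:
{"api": "send_rows", "payload": {"rows": [{"dx": 0, "dy": 0, "dz": -10, "roll": 0, "jaw": 1}, {"dx": 0, "dy": 0, "dz": -15, "roll": 0, "jaw": 1}, {"dx": 0, "dy": 0, "dz": -15, "roll": 0, "jaw": 1}, {"dx": -10, "dy": 0, "dz": 0, "roll": 0, "jaw": 1}, {"dx": -20, "dy": 0, "dz": 0, "roll": 0, "jaw": 1}, {"dx": -20, "dy": 0, "dz": 0, "roll": 0, "jaw": 1}, {"dx": -20, "dy": 0, "dz": 0, "roll": 0, "jaw": 1}, {"dx": -3, "dy": 0, "dz": 0, "roll": 0, "jaw": 1}, {"dx": 0, "dy": 0, "dz": 0, "roll": 0, "jaw": 1}, {"dx": 0, "dy": 0, "dz": 0, "roll": 0, "jaw": 1}]}}

```text
time_s: 4.75
ee_pos: [0.3598, -0.2261, 0.0814]
eef_rot: [3.141, -0.001, -0.31]
force: [0.1, -0.1, -1.1]
grip_width: 0.0131
grip_force: 15.0
```

```bash
cat > rod.py <<'E'
from h import *
# fit rod from both cams: points ahead of gripper in tool xz plane
def rod(save=None):
    o=get_obs(); Rt=R.from_euler("xyz",o["eef_rot"]).as_matrix(); G=o["ee_pos"]-.019*Rt[:,2]
    for n in("top","scene"):
        f,W,_=cam(n)
        if save: cv2.imwrite(f"pics/{save}{n}.png",f[...,::-1])
        L=(W.reshape(-1,3)-G)@Rt*1000
        m=(abs(L[:,1])<8)&(L[:,0]>22)&(L[:,0]<140)&(L[:,2]<.6*40)&(L[:,2]>-.75*L[:,0]-8)&(W.reshape(-1,3)[:,2]>.03)
        q=L[m]
        if len(q)>5: 
            p=np.polyfit(q[:,0],-q[:,2],1);r=np.polyfit(q[:,0],q[:,1],1); print(n,len(q),"tilt",np.degrees(np.arctan(p[0])),"z0",p[1],"xmax",q[:,0].max(),"yaw off",np.degrees(np.arctan(r[0])),r[1]);print(np.c_[q[:,0],q[:,1],-q[:,2]][np.argsort(q[:,0])][::max(1,len(q)//12)].round(1).tolist())
        else: print(n,len(q))
if __name__=="__main__":
    import sys; rod(sys.argv[1] if len(sys.argv)>1 else None)
E
python3 st.py .359 -.2261 .046;python3 rod.py
```

```text
t 4.75 tcp [ 0.3598 -0.2261  0.0814] yaw -17.79 F [ 0.1226 -0.0799 -1.1244] M [0.0483 0.0249 0.0322] w 0.013121289548452722 gf 14.98173943720758
tool delta mm [-0.8306  0.2774 35.4431]
top 34 tilt -1.7157262153522528 z0 2.8550023465475545 xmax 119.07699321429374 yaw off 0.05886446692684144 0.41904085330426516
[[64.3, 2.0, 1.0], [67.1, 1.0, 1.8], [71.3, 3.1, -2.8], [74.1, 2.2, -2.7], [76.8, 1.1, -1.0], [80.7, 3.0, -1.3], [83.3, 1.8, 2.1], [86.4, 1.1, -1.4], [90.2, 2.9, -0.9], [93.1, 2.0, -0.9], [98.7, -0.0, 0.2], [101.2, -1.2, 3.7], [104.4, -2.0, 0.7], [108.7, 0.2, -3.7], [110.6, -1.4, 5.5], [113.8, -2.1, 2.2], [118.7, 0.3, -7.1]]
scene 59 tilt -3.870715743789193 z0 6.8850947143852785 xmax 118.24649932221139 yaw off -0.554487079502182 -2.3427099696205365
[[23.9, -2.7, 7.3], [27.4, -0.8, 4.3], [33.1, -7.8, 6.3], [38.1, -3.1, 10.7], [40.6, -0.0, -3.1], [46.1, -3.3, 2.6], [55.0, -4.5, 5.0], [62.7, -4.9, 4.3], [70.4, -1.4, -0.4], [78.2, -5.9, 3.5], [84.7, -5.5, -0.4], [94.5, -3.5, 0.7], [103.1, -4.6, 2.7], [109.3, -3.9, -1.9], [116.2, -0.4, -0.1]]
```

Emit:
{"api": "send_rows", "payload": {"rows": [{"dx": 0, "dy": 0, "dz": 15, "roll": 0, "jaw": 1}, {"dx": 0, "dy": 0, "dz": 15, "roll": 0, "jaw": 1}, {"dx": 0, "dy": 0, "dz": 6, "roll": 0, "jaw": 1}, {"dx": 0, "dy": 0, "dz": 5, "roll": 0, "jaw": 1}, {"dx": 0, "dy": 0, "dz": 4, "roll": 0, "jaw": 1}, {"dx": 0, "dy": 0, "dz": 4, "roll": 0, "jaw": 1}, {"dx": 0, "dy": 0, "dz": 0, "roll": 0, "jaw": 1}]}}

```text
time_s: 5.43
ee_pos: [0.3591, -0.2256, 0.0316]
eef_rot: [-3.141, 0.0, -0.31]
force: [-0.8, 0.2, 0.2]
grip_width: 0.012
grip_force: 14.9
```

```bash
python3 st.py;python3 rod.py
```

```text
t 5.43 tcp [ 0.3591 -0.2256  0.0316] yaw -17.77 F [-0.8286  0.1792  0.2491] M [0.088  0.005  0.0207] w 0.012008230546858003 gf 14.923538492876105
top 52 tilt -7.565919711764843 z0 28.501649631320124 xmax 132.82777393141592 yaw off -1.8395259788141858 5.236574665879584
[[60.8, 3.5, 15.1], [67.5, 4.3, 16.8], [73.4, 2.4, 15.5], [79.2, 0.4, 16.6], [85.7, 1.1, 20.3], [92.5, 2.0, 20.7], [99.6, 3.1, 18.7], [105.3, 1.0, 19.8], [113.2, 4.9, 20.7], [124.6, 5.7, 7.0], [126.6, 1.8, 5.7], [128.5, 7.6, 7.5], [131.4, 6.6, 8.4]]
scene 95 tilt -1.5151547748063783 z0 11.757933266269829 xmax 133.92491646447635 yaw off 0.624465729644448 -1.7214521928071123
[[22.8, 0.2, 12.4], [29.5, -3.5, 12.5], [37.7, -0.3, 16.5], [41.6, -2.2, 9.8], [49.1, 5.6, 7.8], [52.5, 7.5, 12.4], [56.9, -3.0, 15.4], [69.2, -1.8, 13.3], [83.8, -2.4, 17.9], [99.0, 0.6, 20.2], [115.8, -1.3, 22.8], [126.3, 1.9, 5.8], [131.4, -0.6, 1.6], [132.5, -4.2, -10.3]]
```

Emit:
{"api": "send_rows", "payload": {"rows": [{"dx": 0, "dy": 0, "dz": 4, "roll": 0, "jaw": 1}, {"dx": 0, "dy": 0, "dz": 4, "roll": 0, "jaw": 1}, {"dx": 0, "dy": 0, "dz": 4, "roll": 0, "jaw": 1}, {"dx": 0, "dy": 0, "dz": 0, "roll": 0, "jaw": 1}, {"dx": 0, "dy": 0, "dz": 0, "roll": 0, "jaw": 1}], "force": 15}}

```text
time_s: 5.95
ee_pos: [0.3589, -0.2255, 0.0195]
eef_rot: [-3.141, 0.001, -0.31]
force: [-0.8, -0.6, -0.4]
grip_width: 0.0026
grip_force: 0.0
```

Emit:
{"api": "send_rows", "payload": {"rows": [{"dx": 0, "dy": 0, "dz": 0, "roll": 0, "jaw": 1}, {"dx": 0, "dy": 0, "dz": 0, "roll": 0, "jaw": 1}, {"dx": 0, "dy": 0, "dz": -20, "roll": 0, "jaw": 1}, {"dx": 0, "dy": 0, "dz": -20, "roll": 0, "jaw": 1}, {"dx": 0, "dy": 0, "dz": -30, "roll": 0, "jaw": 1}, {"dx": 0, "dy": 0, "dz": -30, "roll": 0, "jaw": 1}, {"dx": 0, "dy": 0, "dz": 0, "roll": 0, "jaw": 1}, {"dx": 0, "dy": 0, "dz": 0, "roll": 0, "jaw": 1}], "force": 50}}

```text
time_s: 6.62
ee_pos: [0.3596, -0.2261, 0.1209]
eef_rot: [3.141, -0.003, -0.31]
force: [0.1, -0.2, -1.0]
grip_width: 0.0003
grip_force: 0.0
```

```bash
python3 st.py;python3 rod.py
```

```text
t 6.62 tcp [ 0.3596 -0.2261  0.1209] yaw -17.77 F [ 0.1243 -0.2148 -0.9751] M [0.0867 0.0854 0.0298] w 0.0002747888232084596 gf 0.0
top 0
scene 0
```

Run:
```python
from h import *
f,W,_=cam("top"); g,V,_=cam("scene"); np.savez("pics/t6.npz",f=f,W=W,g=g,V=V)
a=cv2.resize(f[200:300,255:335],None,fx=5,fy=5,interpolation=cv2.INTER_CUBIC)
b=cv2.resize(g[110:210,190:260],None,fx=5,fy=5,interpolation=cv2.INTER_CUBIC)
cv2.imwrite("pics/p6.png",np.hstack([a,b])[...,::-1])
```

```text
(no output)
```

View pics/p6.png

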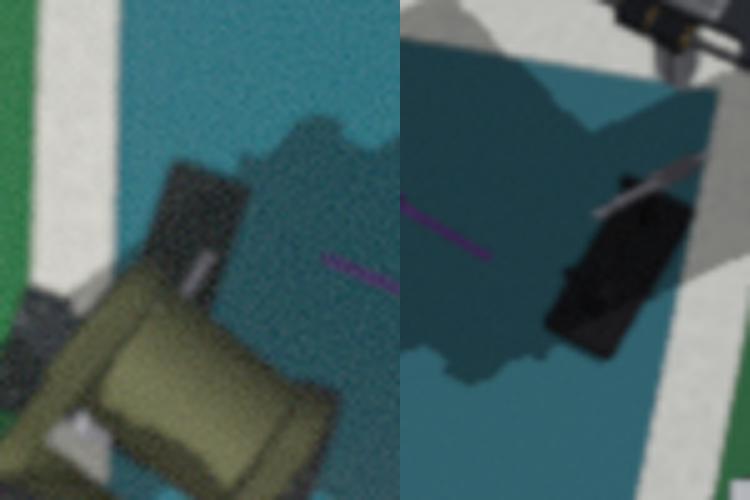

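The rod slipped from the fingers. It now leans, tip up, on the rear post, seen at (640,185) in the right crop with its tip at (598,215), tail near (700,155). That tilt is the one I need, so I back off to measure it.

Emit:
{"api": "send_rows", "payload": {"rows": [{"dx": 0, "dy": 0, "dz": -20, "roll": 0, "jaw": -1}, {"dx": 0, "dy": 30, "dz": -20, "roll": 0, "jaw": -1}, {"dx": 0, "dy": 35, "dz": 0, "roll": 0, "jaw": -1}, {"dx": 0, "dy": 35, "dz": 0, "roll": 0, "jaw": -1}, {"dx": 0, "dy": 35, "dz": 0, "roll": 0, "jaw": -1}, {"dx": 0, "dy": 35, "dz": 0, "roll": 0, "jaw": -1}, {"dx": 0, "dy": 35, "dz": 0, "roll": 0, "jaw": -1}, {"dx": 0, "dy": 0, "dz": 0, "roll": 0, "jaw": -1}]}}

```text
time_s: 7.48
ee_pos: [0.2943, -0.4246, 0.1582]
eef_rot: [-3.141, 0.002, -0.314]
force: [-0.5, -0.0, 0.5]
grip_width: 0.0502
grip_force: 0.0
```

```bash
python3 st.py
python3 - <<'E'
from h import *
f,W,_=cam("top"); g,V,_=cam("scene"); np.savez("pics/t7.npz",f=f,W=W,g=g,V=V)
a=cv2.resize(f[220:310,260:330],None,fx=6,fy=6,interpolation=cv2.INTER_CUBIC)
b=cv2.resize(g[110:200,200:265],None,fx=6,fy=6,interpolation=cv2.INTER_CUBIC)
cv2.imwrite("pics/p7.png",np.hstack([a,b])[...,::-1])
E
```

```text
t 7.48 tcp [ 0.2943 -0.4246  0.1582] yaw -17.97 F [-0.4695 -0.0102  0.4768] M [ 0.0479 -0.0005 -0.0026] w 0.05024837509579323 gf 0.0
```

View pics/p7.png

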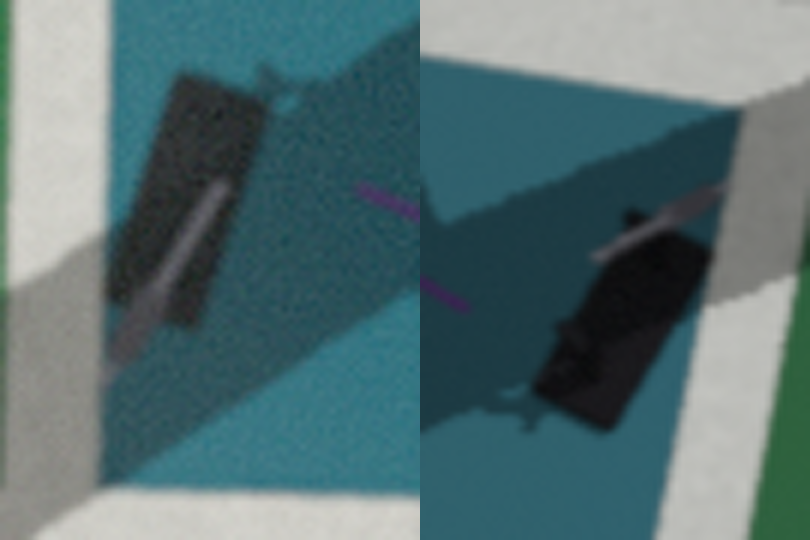

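The rod leans on the rear post, with its tip at top-crop (222,182), its handle from (160,290) to (115,365) and its tail near (105,380). I fit it in 3D.

Run:
```python
from h import *
np.set_printoptions(precision=4,suppress=True)
d=np.load("pics/t7.npz")
O=np.load("pics/top0.npz")["W"]
for n,F,W,(a,b) in(("top",d["f"],d["W"],((297,250),(279,281))),("scene",d["g"],d["V"],((200+180/6,110+257/6),(200+300/6,110+187/6)))):
    v,u=np.mgrid[0:384,0:512]; a=np.array(a,float);b=np.array(b,float);e=(b-a)/np.linalg.norm(b-a)
    s=(u-a[0])*e[0]+(v-a[1])*e[1];c=-(u-a[0])*e[1]+(v-a[1])*e[0]
    m=(abs(c)<2.2)&(s>-3)&(s<np.linalg.norm(b-a)+10)
    br=F[m].astype(float).mean(1);P=W[m];sat=np.ptp(F[m].astype(float),axis=1)
    k=(br>75)&(sat<45)&(P[:,2]>.004);q=P[k];ss=s[m][k]
    for it in range(3):
        pz=np.polyfit(ss,q,1);r=np.linalg.norm(q-(np.outer(ss,pz[0])+pz[1]),axis=1);kk=r<.007;q=q[kk];ss=ss[kk]
    D=-pz[0]/np.linalg.norm(pz[0]);i=np.argsort(ss)
    c0=q.mean(0);t=(q-c0)@D
    print(n,len(q),"dir",D,"tilt",np.degrees(np.arcsin(D[2])),"yaw",np.degrees(np.arctan2(D[1],D[0])),"tip",c0+D*t.max(),"tail",c0+D*t.min(),np.ptp(t))
    print(q[i][::5].tolist() and q[i][::6])
```

```text
top 19 dir [ 0.7726 -0.3788  0.5095] tilt 30.63300073799355 yaw -26.11732180509341 tip [ 0.4084 -0.2414  0.056 ] tail [ 0.3301 -0.2031  0.0044] 0.1013356430175198
[[ 0.4102 -0.2424  0.0526]
 [ 0.3761 -0.2252  0.0389]
 [ 0.3575 -0.22    0.0284]
 [ 0.3318 -0.1996  0.0044]]
scene 7 dir [ 0.6735 -0.3689  0.6406] tilt 39.83714039066783 yaw -28.711812035216074 tip [ 0.4476 -0.2624  0.1049] tail [ 0.3536 -0.2109  0.0154] 0.13961919008193402
[[ 0.4473 -0.2623  0.1053]
 [ 0.3538 -0.2103  0.0155]]
```

Run:
```python
from h import *
np.set_printoptions(precision=4,suppress=True)
d=np.load("pics/t7.npz")
Z0=dict(top=np.load("pics/top0.npz")["W"],scene=np.load("pics/scene0.npz")["W"])
# 3D points above table near region, excluding rest footprint unless higher than posts
u=np.array([.953,-.303]);w=np.array([.303,.953]);c=np.array([.443,-.2527])
for n,W,F in(("top",d["W"],d["f"]),("scene",d["V"],d["g"])):
    P=W.reshape(-1,3);C=F.reshape(-1,3).astype(int)
    x=(P[:,:2]-c)@u;y=(P[:,:2]-c)@w
    inb=(abs(x)<.068)&(abs(y)<.032)
    k=(np.hypot(x+.06,y)<.11)&(P[:,2]>.010)&(P[:,2]<.14)&(~inb|((P[:,2]>.018)&~((abs(x+.038)<.009)&(P[:,2]<.073))&~((abs(x-.04)<.009)&(P[:,2]<.073))))
    q=P[k];cc=C[k];
    for it in range(6):
        c0=q.mean(0);D=np.linalg.svd(q-c0,full_matrices=False)[2][0];D*=np.sign(D[0])
        r=np.linalg.norm(np.cross(q-c0,D),axis=1);kk=r<max(.009,np.percentile(r,93)*.999);q=q[kk];cc=cc[kk]
    t=(q-c0)@D;i=np.argsort(t)
    print(n,len(q),"c0",c0,"tilt",np.degrees(np.arcsin(D[2])),"yaw",np.degrees(np.arctan2(D[1],D[0])),"tip",c0+D*t.max(),"tail",c0+D*t.min(),np.ptp(t))
    print(np.c_[q[i],cc[i]][::5])
```

```text
top 107 c0 [ 0.3876 -0.2331  0.0495] tilt 39.401021794820714 yaw -27.82114878150649 tip [ 0.4481 -0.265   0.1056] tail [ 0.3485 -0.2124  0.0131] 0.14578262582599655
[[  0.3479  -0.2115   0.0143 100.     104.     110.    ]
 [  0.3512  -0.2178   0.0135  71.      88.     100.    ]
 [  0.3577  -0.2266   0.0235  57.      82.      87.    ]
 [  0.3605  -0.2167   0.0288  71.      74.      81.    ]
 [  0.3698  -0.2168   0.0236  63.      72.      74.    ]
 [  0.3637  -0.2226   0.0348  73.      71.      78.    ]
 [  0.3729  -0.2195   0.0316  70.      76.      78.    ]
 [  0.3702  -0.232    0.0336  63.      76.      80.    ]
 [  0.373   -0.2251   0.0419  74.      72.      78.    ]
 [  0.3761  -0.2282   0.0423  73.      79.      79.    ]
 [  0.3791  -0.2277   0.0479  73.      71.      74.    ]
 [  0.3823  -0.2309   0.0455  74.      75.      78.    ]
 [  0.3825  -0.2371   0.0465  67.      66.      73.    ]
 [  0.3884  -0.2306   0.0493  72.      75.      78.    ]
 [  0.3916  -0.2368   0.0493  76.      79.      80.    ]
 [  0.3886  -0.2397   0.0524  69.      68.      73.    ]
 [  0.3975  -0.2389   0
[... 398 characters left out ...]
611973 tip [ 0.4483 -0.2614  0.1047] tail [ 0.3524 -0.2082  0.0184] 0.13955272944103522
[[ 0.3538 -0.2103  0.0155 74.     78.     84.    ]
 [ 0.3657 -0.2151  0.0302 55.     55.     60.    ]
 [ 0.3737 -0.2136  0.0309 40.     53.     60.    ]
 [ 0.3777 -0.2163  0.0382 49.     54.     60.    ]
 [ 0.3784 -0.2231  0.0453 52.     53.     58.    ]
 [ 0.3856 -0.2287  0.0501 54.     53.     59.    ]
 [ 0.3848 -0.2323  0.0553 44.     56.     63.    ]
 [ 0.3974 -0.23    0.05   52.     56.     62.    ]
 [ 0.3983 -0.2366  0.0577 74.     75.     81.    ]
 [ 0.4256 -0.2477  0.0795 54.     53.     58.    ]
 [ 0.4338 -0.2555  0.0945 62.     70.     77.    ]
 [ 0.4445 -0.2598  0.1002 78.     81.     88.    ]]
```

```bash
python3 - <<'E'
from h import *
f,W,(K,Rc,t)=cam("top"); g,V,(K2,R2,t2)=cam("scene")
D=np.array([.684,-.368,.629]);D/=np.linalg.norm(D);tip=np.array([.448,-.263,.104])
for s in(0,80,105,130,155):
    p=tip-D*s/1000; a=K@(Rc@p+t);b=K2@(R2@p+t2);print(s,p.round(4),(a[:2]/a[2]).round(1),(b[:2]/b[2]).round(1))
E
python3 st.py .368 -.2205 .1115
```

```text
0 [ 0.448 -0.263  0.104] [296.3 249.9] [228.8 152.3]
80 [ 0.3933 -0.2335  0.0537] [285.1 268.4] [241.2 145.3]
105 [ 0.3761 -0.2243  0.0379] [281.7 274. ] [244.8 143.3]
130 [ 0.359  -0.2151  0.0222] [278.4 279.5] [248.4 141.3]
155 [ 0.3419 -0.2059  0.0065] [275.1 284.8] [251.8 139.3]
t 7.68 tcp [ 0.2966 -0.4199  0.1591] yaw -17.76 F [0.3899 0.1448 0.1907] M [0.0241 0.0663 0.0066] w 0.06650792304913047 gf 0.0
tool delta mm [   7.2302 -211.6733   47.8299]
```

Emit:
{"api": "send_rows", "payload": {"rows": [{"dx": 0, "dy": 0, "dz": 0, "roll": 5.3, "jaw": -1}, {"dx": 0, "dy": 0, "dz": 0, "roll": 5.3, "jaw": -1}, {"dx": -5, "dy": -30, "dz": 0, "roll": 0, "jaw": -1}, {"dx": -5, "dy": -30, "dz": 0, "roll": 0, "jaw": -1}, {"dx": -5, "dy": -30, "dz": 0, "roll": 0, "jaw": -1}, {"dx": -5, "dy": -30, "dz": 0, "roll": 0, "jaw": -1}, {"dx": -5, "dy": -30, "dz": 0, "roll": 0, "jaw": -1}, {"dx": -5, "dy": -30, "dz": 0, "roll": 0, "jaw": -1}, {"dx": 0, "dy": -28, "dz": 0, "roll": 0, "jaw": -1}, {"dx": 0, "dy": 0, "dz": 15, "roll": 0, "jaw": -1}, {"dx": 0, "dy": 0, "dz": 0, "roll": 0, "jaw": -1}, {"dx": 0, "dy": 0, "dz": 0, "roll": 0, "jaw": -1}]}}

```text
time_s: 8.68
ee_pos: [0.3687, -0.2227, 0.1447]
eef_rot: [-3.141, 0.001, -0.493]
force: [-0.7, 0.8, 0.8]
grip_width: 0.094
grip_force: 0.0
```

```bash
python3 st.py .368 -.222 .0125
```

```text
t 8.68 tcp [ 0.3687 -0.2227  0.1447] yaw -28.28 F [-0.7128  0.7643  0.8083] M [ 0.0921  0.0387 -0.0314] w 0.093992675738352 gf 0.0
tool delta mm [ -0.8088  -0.2116 132.1918]
```

Emit:
{"api": "send_rows", "payload": {"rows": [{"dx": 0, "dy": 0, "dz": 25, "roll": 0, "jaw": -1}, {"dx": 0, "dy": 0, "dz": 30, "roll": 0, "jaw": -1}, {"dx": 0, "dy": 0, "dz": 30, "roll": 0, "jaw": -1}, {"dx": 0, "dy": 0, "dz": 25, "roll": 0, "jaw": -1}, {"dx": 0, "dy": 0, "dz": 15, "roll": 0, "jaw": -1}, {"dx": 0, "dy": 0, "dz": 4, "roll": 0, "jaw": -1}, {"dx": 0, "dy": 0, "dz": 0, "roll": 0, "jaw": -1}, {"dx": 0, "dy": 0, "dz": 0, "roll": 0, "jaw": -1}]}}

```text
time_s: 9.35
ee_pos: [0.3693, -0.2242, 0.0169]
eef_rot: [3.141, -0.001, -0.496]
force: [-0.4, 0.5, -0.5]
grip_width: 0.0942
grip_force: 0.0
```

```bash
python3 st.py .368 -.222 .0125
```

```text
t 9.35 tcp [ 0.3693 -0.2242  0.0169] yaw -28.40 F [-0.3718  0.4905 -0.536 ] M [ 0.0663 -0.0281  0.0199] w 0.09422667295818567 gf 0.0
tool delta mm [-2.2064 -1.2626  4.3682]
```

Emit:
{"api": "send_rows", "payload": {"rows": [{"dx": -2, "dy": -1, "dz": 4, "roll": 0, "jaw": 1}, {"dx": 0, "dy": 0, "dz": 0, "roll": 0, "jaw": 1}, {"dx": 0, "dy": 0, "dz": 0, "roll": 0, "jaw": 1}, {"dx": 0, "dy": 0, "dz": 0, "roll": 0, "jaw": 1}, {"dx": 0, "dy": 0, "dz": 0, "roll": 0, "jaw": 1}, {"dx": 0, "dy": 0, "dz": 0, "roll": 0, "jaw": 1}, {"dx": 0, "dy": 0, "dz": 0, "roll": 0, "jaw": 1}, {"dx": 0, "dy": 0, "dz": 0, "roll": 0, "jaw": 1}, {"dx": 0, "dy": 0, "dz": 0, "roll": 0, "jaw": 1}, {"dx": 0, "dy": 0, "dz": 0, "roll": 0, "jaw": 1}, {"dx": 0, "dy": 0, "dz": 0, "roll": 0, "jaw": 1}, {"dx": 0, "dy": 0, "dz": 0, "roll": 0, "jaw": 1}], "force": 10}}

```text
time_s: 10.35
ee_pos: [0.3677, -0.2218, 0.0119]
eef_rot: [3.142, -0.0, -0.495]
force: [0.6, 0.4, -0.4]
grip_width: 0.0174
grip_force: 0.0
```

Emit:
{"api": "send_rows", "payload": {"rows": [{"dx": 0, "dy": 0, "dz": 0, "roll": 0, "jaw": 1}, {"dx": 0, "dy": 0, "dz": 0, "roll": 0, "jaw": 1}, {"dx": 0, "dy": 0, "dz": 0, "roll": 0, "jaw": 1}, {"dx": 0, "dy": 0, "dz": 0, "roll": 0, "jaw": 1}], "force": 35}}

```text
time_s: 10.68
ee_pos: [0.3668, -0.2213, 0.012]
eef_rot: [-3.142, 0.002, -0.495]
force: [-9.5, 4.3, 12.5]
grip_width: 0.0015
grip_force: 30.5
```

```bash
python3 st.py .368 -.222 .0125; python3 rod.py
```

```text
t 10.68 tcp [ 0.3668 -0.2213  0.012 ] yaw -28.37 F [-9.4979  4.3267 12.4956] M [ 0.8465  1.7349 -0.0516] w 0.0014560526596381872 gf 30.510553009808064
tool delta mm [ 1.4232  0.0517 -0.5146]
top 33 tilt -17.19704423310427 z0 78.66371036594546 xmax 128.10690894496148 yaw off -3.6594859514237355 4.836300874156827
[[57.6, -2.2, 43.8], [60.4, 3.0, 46.2], [62.7, 1.3, 50.4], [67.0, 2.5, 50.0], [69.1, 0.7, 56.2], [72.9, 1.7, 59.3], [75.8, 0.3, 56.7], [79.1, 1.0, 65.8], [84.5, -1.9, 64.9], [87.3, 3.3, 67.5], [89.4, 1.6, 72.0], [92.2, 0.2, 70.5], [121.1, -4.7, 33.3], [124.1, 0.7, 34.1], [124.5, -3.8, 40.2], [127.2, -7.5, 28.2], [128.1, -5.0, 33.1]]
scene 55 tilt 15.640330248544538 z0 17.83477403785023 xmax 127.57573165882022 yaw off -1.6345803017379654 -1.316337687090731
[[23.0, -0.5, 21.6], [26.0, -2.9, 21.8], [30.3, 2.6, 21.6], [38.1, -4.2, 27.7], [44.0, 4.0, 34.8], [45.9, -6.0, 26.9], [47.4, -1.6, 6.3], [48.6, -2.3, 0.7], [52.3, -3.4, 42.8], [62.7, -3.8, 53.2], [70.6, -1.9, 56.0], [79.9, -1.4, 63.6], [121.0, -2.8, 38.1], [126.2, -3.0, 39.5]]
```

Run:
```python
from h import *
f,W,_=cam("top"); g,V,_=cam("scene"); np.savez("pics/t8.npz",f=f,W=W,g=g,V=V)
a=cv2.resize(f[225:305,265:315],None,fx=7,fy=7,interpolation=cv2.INTER_CUBIC)
b=cv2.resize(g[110:190,215:270],None,fx=7,fy=7,interpolation=cv2.INTER_CUBIC)
im=np.hstack([a,b]);im=np.clip(im.astype(float)*1.6,0,255).astype(np.uint8)
cv2.imwrite("pics/p8.png",im[...,::-1])
```

```text
(no output)
```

View pics/p8.png

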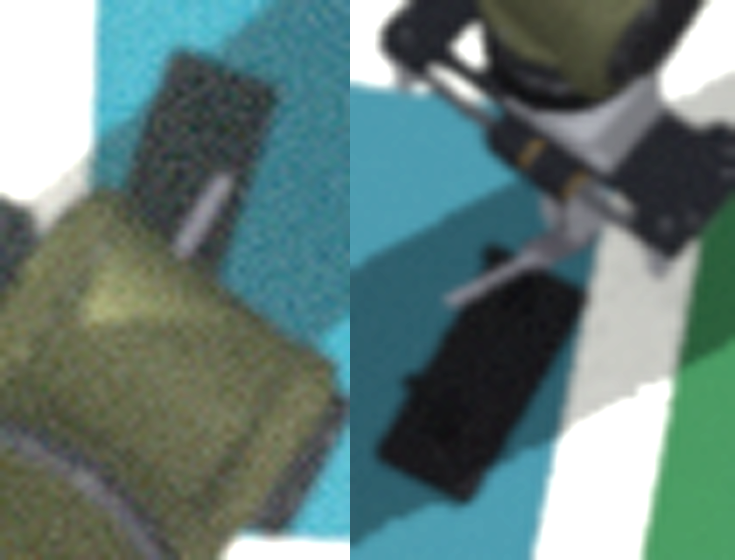

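Left: the rod's shaft shows at (200,215). Right: the fingers (570,215) meet the handle at (545,245), tip at (450,300). A reading of 1.5 mm cannot be a proper handle grip, so I check the geometry numerically.

```bash
python3 - <<'E'
from h import *
np.set_printoptions(precision=1,suppress=True,linewidth=200)
d=np.load("pics/t8.npz");o=get_obs();Rt=R.from_euler("xyz",o["eef_rot"]).as_matrix();G=o["ee_pos"]-.019*Rt[:,2]
for n,W,F in(("scene",d["V"],d["g"]),):
    L=(W-G)@Rt*1000;L[...,2]*=-1
    m=(abs(L[...,1])<26)&(L[...,0]>-30)&(L[...,0]<50)&(L[...,2]>-18)&(L[...,2]<45)
    v,u=np.nonzero(m)
    for a in range(len(v)): print(v[a],u[a],L[v[a],u[a]].round(0).astype(int),F[v[a],u[a]],end=' | ' if a%4<3 else '\n')
E
python3 st.py
```

```text
138 243 [ 8  7 36] [56 58 62] | 138 244 [ 8  2 41] [40 40 42] | 139 243 [ 7  8 25] [71 73 77] | 139 244 [ 8  3 33] [60 60 64]
139 245 [ 6  0 33] [54 53 56] | 139 246 [ 7 -7 44] [69 70 73] | 140 243 [ 8  8 18] [70 74 79] | 140 244 [ 7  3 23] [67 67 71]
140 245 [ 6  0 26] [63 62 67] | 140 246 [ 8 -6 36] [75 76 79] | 140 247 [  8 -12  44] [79 79 83] | 140 248 [  6 -14  44] [75 76 80]
140 249 [  2 -15  38] [71 71 76] | 140 250 [ -4 -15  29] [63 64 67] | 141 244 [ 8  3 16] [63 65 69] | 141 245 [ 7 -1 20] [60 61 64]
141 246 [ 8 -6 28] [73 74 77] | 141 247 [  6 -10  30] [77 78 82] | 141 248 [  6 -14  35] [77 78 82] | 141 249 [  3 -16  32] [76 77 81]
141 250 [ -4 -15  20] [74 75 79] | 142 244 [6 5 3] [55 59 63] | 142 245 [6 0 9] [56 56 60] | 142 246 [ 6 -5 15] [71 72 76]
142 247 [  8 -11  27] [77 79 83] | 142 248 [  7 -15  31] [76 78 81] | 142 249 [  2 -14  21] [75 76 80] | 143 243 [15  2 12] [48 53 59]
143 244 [14 -1 15] [52 53 59] | 143 245 [10 -3 12] [59 59 63] | 143 246 [ 8 -6 12] [70 71 75] | 143 247 [ 6 -9 12] [77 77 81]
143 248 [  8 -15  23] [73 73 78] | 143 249 [-4 -9 -4] [63 66 71] 
[... 2706 characters left out ...]
 | 153 241 [ 40  -8 -15] [14 14 15] | 154 238 [ 49  -1 -18] [15 14 16] | 154 239 [50 -7 -7] [12 12 13]
154 240 [ 48 -11  -5] [ 9 10 12] | 154 241 [ 43 -10 -16] [13 15 16] | 154 244 [ 36 -19 -16] [15 15 16] | 154 246 [ 31 -24 -17] [14 15 16]
155 239 [ 50  -7 -18] [15 15 16] | 155 240 [ 48 -10 -16] [15 16 17] | 155 242 [ 43 -16 -16] [16 15 18] | 155 243 [ 41 -18 -17] [16 16 19]
155 244 [ 39 -21 -17] [15 15 17] | 156 241 [ 48 -15 -18] [15 16 17] | 156 242 [ 47 -19 -13] [12 11 15] | 156 244 [ 42 -23 -17] [17 18 19]
157 244 [ 45 -26 -17] [13 14 16] | t 10.88 tcp [ 0.3668 -0.2213  0.012 ] yaw -28.37 F [-7.7584  3.7661 12.4204] M [ 0.815   1.7136 -0.0377] w 0.001460570420526485 gf 30.41986495256424
```

Emit:
{"api": "send_rows", "payload": {"rows": [{"dx": 0, "dy": 0, "dz": 0, "roll": 0, "jaw": -0.2}, {"dx": 0, "dy": 0, "dz": 0, "roll": 0, "jaw": -0.2}, {"dx": 0, "dy": 0, "dz": 0, "roll": 0, "jaw": -0.2}, {"dx": 0, "dy": 0, "dz": 0, "roll": 0, "jaw": -0.2}, {"dx": 0, "dy": 0, "dz": 0, "roll": 0, "jaw": -0.2}, {"dx": 0, "dy": 0, "dz": 0, "roll": 0, "jaw": -0.2}, {"dx": 0, "dy": 0, "dz": 0, "roll": 0, "jaw": -0.2}], "force": 10}}

```text
time_s: 11.47
ee_pos: [0.3677, -0.2218, 0.0118]
eef_rot: [-3.142, -0.0, -0.495]
force: [-0.3, 0.3, -0.2]
grip_width: 0.0443
grip_force: 0.0
```

```bash
cat > look.py <<'E'
from h import *
# rod as measured in world: bright-grey thin things; print profile along tool x (median z-top,y) from both cams
o=get_obs();Rt=R.from_euler("xyz",o["eef_rot"]).as_matrix();G=o["ee_pos"]-.019*Rt[:,2]
for n in("top","scene"):
    f,W,_=cam(n);L=(W-G)@Rt*1000;L[...,2]*=-1;C=f.astype(int)
    m=(abs(L[...,1])<13)&(L[...,0]>-50)&(L[...,0]<125)&(L[...,2]<100)&(L[...,2]>-28)&(np.ptp(C,axis=2)<16)&(C.sum(2)>120)
    q=L[m];b=np.round(q[:,0]/6)*6
    print(n,[(int(k),len(q[b==k]),*np.median(q[b==k],0)[1:].round(1)) for k in np.unique(b)])
E
python3 st.py; python3 look.py
```

```text
t 11.47 tcp [ 0.3677 -0.2218  0.0118] yaw -28.37 F [-0.2859  0.329  -0.2264] M [0.0874 0.076  0.0068] w 0.044266819757736074 gf 0.0
top [(60, 7, np.float64(1.4), np.float64(47.0)), (66, 13, np.float64(-0.7), np.float64(-19.0)), (72, 10, np.float64(-0.4), np.float64(-16.0)), (78, 14, np.float64(-1.0), np.float64(-19.5)), (84, 14, np.float64(0.2), np.float64(-18.3)), (90, 14, np.float64(-0.7), np.float64(-18.5)), (96, 8, np.float64(-0.2), np.float64(-20.9)), (102, 9, np.float64(-2.3), np.float64(-19.8)), (108, 8, np.float64(-3.8), np.float64(-20.7)), (114, 9, np.float64(-3.6), np.float64(-19.4)), (120, 11, np.float64(-6.4), np.float64(-1.9)), (126, 1, np.float64(-1.2), np.float64(41.8))]
scene [(-6, 3, np.float64(-5.4), np.float64(-3.2)), (0, 5, np.float64(-6.2), np.float64(4.4)), (6, 3, np.float64(-5.3), np.float64(6.1)), (12, 6, np.float64(-6.5), np.float64(13.0)), (18, 5, np.float64(-4.7), np.float64(16.8)), (24, 7, np.float64(-6.0), np.float64(21.5)), (30, 6, np.float64(-4.1), np.float64(19.5)), (36, 3, np.float64(-2.6), np.float64(30.3)), (42, 3, np.float64(-3.1), np.float64(26.1)), (48, 6, np.float64(-1.9), np.float64(39.9)), (54, 1, np.float64(-2.6), np.float64(48.4)), (60, 2, np.float64(-4.5), np.float64(51.3)), (66, 3, np.float64(-4.5), np.float64(53.5)), (72, 3, np.float64(-4.0), np.float64(62.6)), (78, 2, np.float64(-3.2), np.float64(64.9)), (84, 2, np.float64(-3.8), np.float64(71.1)), (90, 2, np.float64(-3.4), np.float64(74.1))]
```

Emit:
{"api": "send_rows", "payload": {"rows": [{"dx": 5, "dy": 0, "dz": 0, "roll": 0, "jaw": 0.3}, {"dx": 4, "dy": 0, "dz": -1, "roll": 0, "jaw": 1}, {"dx": 0, "dy": 0, "dz": 0, "roll": 0, "jaw": 1}, {"dx": 0, "dy": 0, "dz": 0, "roll": 0, "jaw": 1}, {"dx": 0, "dy": 0, "dz": 0, "roll": 0, "jaw": 1}, {"dx": 0, "dy": 0, "dz": 0, "roll": 0, "jaw": 1}, {"dx": 0, "dy": 0, "dz": 0, "roll": 0, "jaw": 1}], "force": 10}}

```text
time_s: 12.15
ee_pos: [0.3754, -0.2259, 0.0128]
eef_rot: [-3.142, 0.0, -0.495]
force: [-1.8, 1.1, 1.8]
grip_width: 0.0156
grip_force: 10.0
```

```bash
python3 st.py; python3 look.py
```

```text
t 12.15 tcp [ 0.3754 -0.2259  0.0128] yaw -28.38 F [-1.7818  1.1264  1.8132] M [ 0.205   0.2695 -0.037 ] w 0.015577342067498012 gf 10.004550400190055
top [(60, 4, np.float64(-0.0), np.float64(54.3)), (66, 9, np.float64(0.1), np.float64(-16.3)), (72, 11, np.float64(-0.1), np.float64(-19.1)), (78, 15, np.float64(0.5), np.float64(-18.9)), (84, 8, np.float64(-1.4), np.float64(-19.1)), (90, 8, np.float64(0.5), np.float64(-21.4)), (96, 9, np.float64(1.6), np.float64(-21.0)), (102, 7, np.float64(-4.6), np.float64(-20.3)), (108, 7, np.float64(-7.8), np.float64(-18.0)), (114, 6, np.float64(2.1), np.float64(-21.8)), (120, 3, np.float64(5.8), np.float64(-17.9))]
scene [(0, 1, np.float64(-4.0), np.float64(13.8)), (6, 16, np.float64(7.0), np.float64(23.9)), (12, 7, np.float64(-6.4), np.float64(16.4)), (18, 8, np.float64(-5.3), np.float64(21.8)), (24, 3, np.float64(-3.5), np.float64(23.4)), (30, 4, np.float64(-3.8), np.float64(27.5)), (36, 4, np.float64(-2.3), np.float64(30.1)), (42, 2, np.float64(-2.2), np.float64(41.8)), (48, 2, np.float64(-3.3), np.float64(46.1)), (54, 3, np.float64(-2.8), np.float64(49.2)), (60, 3, np.float64(-3.2), np.float64(55.1)), (66, 2, np.float64(-2.5), np.float64(61.3)), (72, 2, np.float64(-3.3), np.float64(64.6)), (78, 3, np.float64(-2.5), np.float64(73.2))]
```

Emit:
{"api": "send_rows", "payload": {"rows": [{"dx": 0, "dy": 0, "dz": 0, "roll": 0, "jaw": 1}, {"dx": 0, "dy": 0, "dz": 0, "roll": 0, "jaw": 1}, {"dx": 0, "dy": 0, "dz": 0, "roll": 0, "jaw": 1}], "force": 20}}

```text
time_s: 12.5
ee_pos: [0.3754, -0.2259, 0.0128]
eef_rot: [-3.142, 0.0, -0.495]
force: [-3.1, 0.7, 3.1]
grip_width: 0.0147
grip_force: 18.5
```

```bash
python3 st.py
```

```text
t 12.50 tcp [ 0.3754 -0.2259  0.0128] yaw -28.37 F [-3.0657  0.658   3.1262] M [ 0.3296  0.57   -0.0274] w 0.014696222820889606 gf 18.54531554505229
```

Emit:
{"api": "send_rows", "payload": {"rows": [{"dx": 0, "dy": 0, "dz": 0, "roll": 0, "jaw": 1}, {"dx": 0, "dy": 0, "dz": 0, "roll": 0, "jaw": 1}, {"dx": 0, "dy": 0, "dz": 0, "roll": 0, "jaw": 1}], "force": 20}}

```text
time_s: 12.75
ee_pos: [0.3755, -0.226, 0.0128]
eef_rot: [-3.142, 0.0, -0.495]
force: [-4.4, 0.2, 4.6]
grip_width: 0.0144
grip_force: 18.6
```

```bash
python3 st.py
```

```text
t 12.75 tcp [ 0.3755 -0.226   0.0128] yaw -28.37 F [-4.3964  0.2462  4.6049] M [ 0.374   0.6492 -0.0105] w 0.0143604891244378 gf 18.62119596451521
```

Emit:
{"api": "send_rows", "payload": {"rows": [{"dx": 0, "dy": 0, "dz": -5, "roll": 0, "jaw": 1}, {"dx": 0, "dy": 0, "dz": -5, "roll": 0, "jaw": 1}, {"dx": 0, "dy": 0, "dz": -10, "roll": 0, "jaw": 1}, {"dx": 0, "dy": 0, "dz": 0, "roll": 0, "jaw": 1}], "force": 14}}

```text
time_s: 13.08
ee_pos: [0.3766, -0.2267, 0.0349]
eef_rot: [3.141, -0.003, -0.495]
force: [0.3, -0.1, -0.5]
grip_width: 0.0133
grip_force: 13.1
```

```bash
python3 st.py; python3 look.py
```

```text
t 13.08 tcp [ 0.3766 -0.2267  0.0349] yaw -28.37 F [ 0.3204 -0.0957 -0.5064] M [0.0425 0.0334 0.0114] w 0.013271792492626496 gf 13.115306789413808
top [(60, 3, np.float64(-1.9), np.float64(48.5)), (66, 4, np.float64(-1.4), np.float64(53.2)), (72, 4, np.float64(-0.7), np.float64(58.6)), (78, 5, np.float64(-1.8), np.float64(58.2)), (84, 5, np.float64(-2.3), np.float64(66.0)), (108, 2, np.float64(-7.3), np.float64(3.5)), (114, 2, np.float64(-5.7), np.float64(8.7)), (120, 1, np.float64(1.7), np.float64(10.0))]
scene [(0, 3, np.float64(0.8), np.float64(10.9)), (6, 17, np.float64(6.8), np.float64(23.5)), (12, 5, np.float64(-3.5), np.float64(16.4)), (18, 7, np.float64(-4.2), np.float64(18.1)), (24, 4, np.float64(-2.9), np.float64(17.6)), (30, 6, np.float64(-2.5), np.float64(24.2)), (36, 3, np.float64(4.2), np.float64(9.8)), (42, 3, np.float64(-3.8), np.float64(34.9)), (48, 2, np.float64(-3.5), np.float64(38.9)), (54, 2, np.float64(-4.7), np.float64(43.4)), (60, 2, np.float64(-5.3), np.float64(49.6)), (66, 3, np.float64(-6.2), np.float64(55.8)), (72, 2, np.float64(-6.6), np.float64(59.1)), (78, 3, np.float64(-4.8), np.float64(63.7)), (84, 1, np.float64(-8.3), np.float64(69.1))]
```

Emit:
{"api": "send_rows", "payload": {"rows": [{"dx": 0, "dy": 0, "dz": -15, "roll": 0, "jaw": 1}, {"dx": 0, "dy": 0, "dz": -20, "roll": 0, "jaw": 1}, {"dx": 0, "dy": 0, "dz": -20, "roll": 0, "jaw": 1}, {"dx": 0, "dy": 0, "dz": -20, "roll": 0, "jaw": 1}, {"dx": 0, "dy": 0, "dz": 0, "roll": -5.3, "jaw": 1}, {"dx": 0, "dy": 0, "dz": 0, "roll": -5.3, "jaw": 1}, {"dx": 0, "dy": 0, "dz": 0, "roll": 0, "jaw": 1}], "force": 25}}

```text
time_s: 13.77
ee_pos: [0.3756, -0.2261, 0.1079]
eef_rot: [3.141, -0.0, -0.306]
force: [0.1, 0.3, -0.6]
grip_width: 0.0125
grip_force: 23.5
```

```bash
python3 st.py .4392 -.2515 .075; python3 look.py
```

```text
t 13.77 tcp [ 0.3756 -0.2261  0.1079] yaw -17.52 F [ 0.1001  0.3457 -0.6321] M [ 0.0785  0.0078 -0.0259] w 0.012531396966833926 gf 23.496581777144456
tool delta mm [68.29    5.1119 32.9469]
top [(66, 5, np.float64(-1.4), np.float64(54.9)), (72, 5, np.float64(-1.9), np.float64(56.2)), (78, 5, np.float64(-2.4), np.float64(62.4)), (84, 3, np.float64(-0.5), np.float64(66.2))]
scene [(-6, 1, np.float64(5.6), np.float64(74.0)), (0, 5, np.float64(2.4), np.float64(8.8)), (6, 33, np.float64(6.2), np.float64(34.3)), (12, 5, np.float64(-5.2), np.float64(17.1)), (18, 8, np.float64(-2.6), np.float64(20.6)), (24, 8, np.float64(-3.9), np.float64(17.8)), (30, 2, np.float64(-3.3), np.float64(26.3)), (36, 2, np.float64(-3.6), np.float64(31.7)), (42, 2, np.float64(-3.5), np.float64(35.5)), (48, 1, np.float64(-3.2), np.float64(41.6)), (54, 2, np.float64(-4.1), np.float64(44.0)), (60, 2, np.float64(-5.1), np.float64(51.5)), (66, 2, np.float64(-4.2), np.float64(52.4)), (72, 2, np.float64(-5.6), np.float64(61.6)), (78, 1, np.float64(-6.5), np.float64(63.7)), (84, 4, np.float64(-4.5), np.float64(66.1))]
```

Emit:
{"api": "send_rows", "payload": {"rows": [{"dx": 22, "dy": 2, "dz": 0, "roll": 0.2, "jaw": 1}, {"dx": 23, "dy": 2, "dz": 0, "roll": 0, "jaw": 1}, {"dx": 23, "dy": 1, "dz": 0, "roll": 0, "jaw": 1}, {"dx": 0, "dy": 0, "dz": 15, "roll": 0, "jaw": 1}, {"dx": 0, "dy": 0, "dz": 16, "roll": 0, "jaw": 1}, {"dx": 0, "dy": 0, "dz": 0, "roll": 0, "jaw": 1}, {"dx": 0, "dy": 0, "dz": 0, "roll": 0, "jaw": 1}], "force": 15}}

```text
time_s: 14.45
ee_pos: [0.4383, -0.2514, 0.0763]
eef_rot: [-3.141, 0.002, -0.316]
force: [0.1, -0.7, -0.4]
grip_width: 0.0131
grip_force: 14.1
```

```bash
python3 st.py .4392 -.2515 .052
```

```text
t 14.45 tcp [ 0.4383 -0.2514  0.0763] yaw -18.09 F [ 0.0838 -0.7118 -0.3517] M [ 0.0521 -0.0319  0.0002] w 0.013114217699364165 gf 14.059989196048264
tool delta mm [ 0.9066 -0.1874 24.3431]
```

Emit:
{"api": "send_rows", "payload": {"rows": [{"dx": 1, "dy": 0, "dz": 6, "roll": 0, "jaw": 1}, {"dx": 0, "dy": 0, "dz": 4, "roll": 0, "jaw": 1}, {"dx": 0, "dy": 0, "dz": 4, "roll": 0, "jaw": 1}, {"dx": 0, "dy": 0, "dz": 4, "roll": 0, "jaw": 1}, {"dx": 0, "dy": 0, "dz": 0, "roll": 0, "jaw": 1}], "force": 15}}

```text
time_s: 14.87
ee_pos: [0.4393, -0.2518, 0.0582]
eef_rot: [-3.141, 0.001, -0.314]
force: [-0.6, -0.0, -0.5]
grip_width: 0.0125
grip_force: 14.5
```

```bash
python3 st.py .4392 -.2515 .052; python3 look.py
```

```text
t 14.87 tcp [ 0.4393 -0.2518  0.0582] yaw -17.99 F [-0.5694 -0.0148 -0.4986] M [ 0.0537  0.0659 -0.0424] w 0.012511223745891665 gf 14.459500935290635
tool delta mm [-0.2241 -0.2786  6.1754]
top [(78, 1, np.float64(-0.5), np.float64(33.9)), (84, 3, np.float64(-1.7), np.float64(36.2)), (90, 3, np.float64(-2.0), np.float64(41.6))]
scene [(0, 3, np.float64(-0.6), np.float64(7.6)), (6, 18, np.float64(5.8), np.float64(18.8)), (12, 9, np.float64(1.4), np.float64(15.7)), (18, 7, np.float64(-4.1), np.float64(16.8)), (24, 10, np.float64(-3.6), np.float64(12.8)), (30, 2, np.float64(-2.5), np.float64(15.6)), (36, 4, np.float64(-2.7), np.float64(19.0)), (42, 6, np.float64(3.2), np.float64(6.2)), (48, 3, np.float64(-3.4), np.float64(21.1)), (54, 2, np.float64(-2.9), np.float64(25.7)), (60, 4, np.float64(-3.6), np.float64(28.7)), (66, 3, np.float64(-3.0), np.float64(30.0)), (72, 2, np.float64(-2.5), np.float64(30.2)), (78, 3, np.float64(-4.6), np.float64(38.2)), (84, 3, np.float64(-4.4), np.float64(40.7)), (90, 4, np.float64(-4.0), np.float64(42.3)), (96, 2, np.float64(-4.0), np.float64(46.2))]
```

Emit:
{"api": "send_rows", "payload": {"rows": [{"dx": 0, "dy": 0, "dz": 3, "roll": 0, "jaw": 1}, {"dx": 0, "dy": 0, "dz": 2, "roll": 0, "jaw": 1}, {"dx": 0, "dy": 0, "dz": 0, "roll": 0, "jaw": 1}], "force": 15}}

```text
time_s: 15.22
ee_pos: [0.4396, -0.252, 0.0535]
eef_rot: [-3.142, 0.0, -0.314]
force: [0.5, 1.1, -0.0]
grip_width: 0.0126
grip_force: 14.6
```

```bash
python3 st.py .4392 -.2515 .052; python3 look.py
```

```text
t 15.22 tcp [ 0.4396 -0.252   0.0535] yaw -17.98 F [ 0.516   1.1079 -0.0055] M [0.1234 0.0429 0.0077] w 0.012587870547899428 gf 14.61015375680924
tool delta mm [-0.4912 -0.3162  1.4921]
top [(78, 1, np.float64(0.3), np.float64(24.2)), (84, 3, np.float64(-0.9), np.float64(30.7)), (90, 3, np.float64(-0.2), np.float64(32.1)), (96, 2, np.float64(-0.2), np.float64(38.2))]
scene [(0, 4, np.float64(1.9), np.float64(9.6)), (6, 24, np.float64(2.9), np.float64(18.4)), (12, 7, np.float64(-2.4), np.float64(10.4)), (18, 6, np.float64(-2.8), np.float64(10.8)), (24, 8, np.float64(-2.4), np.float64(11.5)), (30, 3, np.float64(-3.4), np.float64(13.6)), (36, 1, np.float64(0.0), np.float64(11.7)), (42, 7, np.float64(-0.1), np.float64(16.6)), (48, 3, np.float64(-2.2), np.float64(16.6)), (54, 4, np.float64(-3.3), np.float64(20.6)), (60, 3, np.float64(-2.2), np.float64(24.1)), (66, 3, np.float64(-0.7), np.float64(22.7)), (72, 4, np.float64(-2.6), np.float64(26.6)), (78, 2, np.float64(-2.3), np.float64(28.6)), (84, 4, np.float64(-2.8), np.float64(31.9)), (90, 3, np.float64(-4.0), np.float64(34.4)), (96, 4, np.float64(-2.7), np.float64(35.1))]
```

Emit:
{"api": "send_rows", "payload": {"rows": [{"dx": 0, "dy": 0, "dz": 2, "roll": 0, "jaw": 1}, {"dx": 0, "dy": 0, "dz": 0, "roll": 0, "jaw": 1}], "force": 15}}

```text
time_s: 15.48
ee_pos: [0.4397, -0.2521, 0.0517]
eef_rot: [3.142, -0.0, -0.314]
force: [-0.5, -0.4, 0.4]
grip_width: 0.012
grip_force: 14.7
```

Emit:
{"api": "send_rows", "payload": {"rows": [{"dx": 0, "dy": 0, "dz": 0, "roll": 0, "jaw": 1}, {"dx": 0, "dy": 0, "dz": 0, "roll": 0, "jaw": 1}, {"dx": 0, "dy": 0, "dz": -15, "roll": 0, "jaw": 1}, {"dx": 0, "dy": 0, "dz": -20, "roll": 0, "jaw": 1}, {"dx": 0, "dy": 0, "dz": -20, "roll": 0, "jaw": 1}, {"dx": 0, "dy": 0, "dz": -10, "roll": 0, "jaw": 1}, {"dx": 0, "dy": 0, "dz": 0, "roll": 0, "jaw": 1}, {"dx": 0, "dy": 0, "dz": 0, "roll": 0, "jaw": 1}], "force": 40}}

```text
time_s: 16.15
ee_pos: [0.4397, -0.252, 0.1165]
eef_rot: [3.142, -0.0, -0.314]
force: [-0.2, 0.2, -0.9]
grip_width: 0.0002
grip_force: 0.0
```

```bash
python3 st.py ; python3 look.py
```

```text
t 16.15 tcp [ 0.4397 -0.252   0.1165] yaw -17.97 F [-0.2108  0.196  -0.9321] M [ 0.0445  0.0595 -0.0004] w 0.00019504609712850081 gf 0.0
top []
scene [(6, 29, np.float64(-1.4), np.float64(25.6))]
```

Emit:
{"api": "send_rows", "payload": {"rows": [{"dx": 0, "dy": 0, "dz": -20, "roll": 0, "jaw": -1}, {"dx": -20, "dy": 35, "dz": -20, "roll": 0, "jaw": -1}, {"dx": -20, "dy": 35, "dz": 0, "roll": 0, "jaw": -1}, {"dx": -20, "dy": 35, "dz": 0, "roll": 0, "jaw": -1}, {"dx": -20, "dy": 35, "dz": 0, "roll": 0, "jaw": -1}, {"dx": 0, "dy": 0, "dz": 0, "roll": 0, "jaw": -1}]}}

```text
time_s: 16.75
ee_pos: [0.3183, -0.3616, 0.1543]
eef_rot: [-3.142, 0.002, -0.318]
force: [0.3, -0.1, 0.8]
grip_width: 0.0369
grip_force: 0.0
```

```bash
cat > rl.py <<'E'
from h import *
c=np.array([.443,-.2527,0]);a=np.radians(-17.7);M=np.array([[np.cos(a),np.sin(a),0],[-np.sin(a),np.cos(a),0],[0,0,1]])
for n in("top","scene"):
    f,W,_=cam(n);L=((W-c)@M.T)*1000;C=f.astype(int)
    m=(abs(L[...,1])<40)&(abs(L[...,0])<150)&(L[...,2]>15)&(L[...,2]<140)&(C.sum(2)>115)&(np.ptp(C,axis=2)<22)
    q=L[m];b=np.round(q[:,0]/8)*8
    print(n,[(int(k),len(q[b==k]),*[int(z) for z in np.median(q[b==k],0)[1:]],int(np.ptp(q[b==k][:,1]))) for k in np.unique(b)])
E
python3 rl.py
python3 - <<'E'
import sys;sys.path.insert(0,'.')
import os;os.chdir('.')
from h import *
f,W,_=cam("top"); g,V,_=cam("scene")
a=cv2.resize(f[215:290,262:322],None,fx=6,fy=6,interpolation=cv2.INTER_CUBIC);b=cv2.resize(g[125:200,195:260],None,fx=6,fy=6,interpolation=cv2.INTER_CUBIC)
im=np.clip(np.hstack([a,b]).astype(float)*1.7,0,255).astype(np.uint8);cv2.imwrite("pics/p9.png",im[...,::-1])
E
```

```text
top [(-64, 1, 4, 15, 0), (-56, 5, -7, 16, 40), (-48, 5, 0, 57, 26), (-40, 29, 1, 59, 47), (-32, 16, 0, 61, 47), (-24, 11, -1, 64, 26), (-16, 13, -2, 63, 24), (-8, 19, -1, 63, 41), (0, 15, 0, 66, 30), (8, 15, -1, 64, 30), (16, 16, 1, 62, 27), (24, 14, 0, 63, 26), (32, 7, 0, 58, 27), (40, 29, 1, 61, 34), (48, 9, -1, 62, 31), (56, 5, -1, 61, 18), (64, 4, -1, 58, 3), (72, 5, -1, 61, 3), (80, 3, 0, 61, 1), (88, 3, -1, 58, 2), (96, 3, -1, 61, 3), (104, 1, 0, 58, 0)]
scene [(-48, 3, 2, 59, 30), (-40, 4, 2, 62, 6), (-32, 8, 0, 61, 7), (-24, 6, 4, 64, 8), (-16, 10, 2, 65, 14), (-8, 9, 3, 67, 13), (0, 10, 3, 64, 14), (8, 10, 1, 64, 13), (16, 9, 1, 66, 13), (24, 10, 2, 66, 16), (32, 7, 1, 59, 18), (40, 11, 0, 58, 25), (48, 4, 1, 61, 4), (56, 6, 0, 60, 19), (64, 4, 2, 61, 4), (72, 4, 1, 62, 4), (80, 5, 1, 62, 4), (88, 2, 1, 62, 2), (96, 4, 1, 62, 2), (104, 1, 0, 61, 0)]
```

View pics/p9.png

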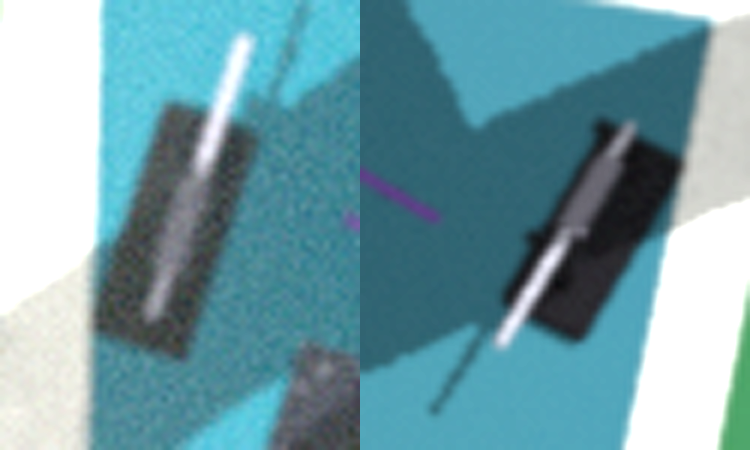

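The rod is back home in both notches (top crop: tip (245,40), tail (150,318)). I'll regrip it further back and pivot in small steps, lifting to re-seat between them.

Emit:
{"api": "send_rows", "payload": {"rows": [{"dx": 18, "dy": -35, "dz": 0, "roll": -0.3, "jaw": -1}, {"dx": 18, "dy": -35, "dz": 0, "roll": 0, "jaw": -1}, {"dx": 18, "dy": -36, "dz": 0, "roll": 0, "jaw": -1}, {"dx": 18, "dy": -36, "dz": 0, "roll": 0, "jaw": -1}, {"dx": 0, "dy": 0, "dz": 0, "roll": 0, "jaw": -1}, {"dx": 0, "dy": 0, "dz": 0, "roll": 0, "jaw": -0.6}, {"dx": 0, "dy": 0, "dz": 30, "roll": 0, "jaw": -0.3}, {"dx": 0, "dy": 0, "dz": 30, "roll": 0, "jaw": -0.3}, {"dx": 0, "dy": 0, "dz": 30, "roll": 0, "jaw": -0.3}, {"dx": 0, "dy": 0, "dz": 12, "roll": 0, "jaw": -0.3}, {"dx": 0, "dy": 0, "dz": 0, "roll": 0, "jaw": -0.3}, {"dx": 0, "dy": 0, "dz": 0, "roll": 0, "jaw": -0.3}], "force": 10}}

```text
time_s: 17.95
ee_pos: [0.4342, -0.2454, 0.0533]
eef_rot: [-3.141, 0.001, -0.309]
force: [0.7, -0.3, 0.0]
grip_width: 0.0612
grip_force: 0.0
```

```bash
python3 st.py .4297 -.2484 .041
```

```text
t 17.95 tcp [ 0.4342 -0.2454  0.0533] yaw -17.69 F [ 0.6757 -0.3487  0.0276] M [0.0112 0.0141 0.0325] w 0.061150873897177944 gf 0.0
tool delta mm [-3.3047  4.2514 12.3403]
```

Emit:
{"api": "send_rows", "payload": {"rows": [{"dx": -3.3, "dy": 4.2, "dz": 0, "roll": 0, "jaw": -0.3}, {"dx": 0, "dy": 0, "dz": 12, "roll": 0, "jaw": 0}, {"dx": 0, "dy": 0, "dz": 0, "roll": 0, "jaw": 1}, {"dx": 0, "dy": 0, "dz": 0, "roll": 0, "jaw": 1}, {"dx": 0, "dy": 0, "dz": 0, "roll": 0, "jaw": 1}, {"dx": 0, "dy": 0, "dz": 0, "roll": 0, "jaw": 1}, {"dx": 0, "dy": 0, "dz": 0, "roll": 0, "jaw": 1}, {"dx": 0, "dy": 0, "dz": 0, "roll": 0, "jaw": 1}, {"dx": 0, "dy": 0, "dz": 0, "roll": 0, "jaw": 1}, {"dx": 0, "dy": 0, "dz": 0, "roll": 0, "jaw": 1}, {"dx": 0, "dy": 0, "dz": 0, "roll": 0, "jaw": 1}, {"dx": 0, "dy": 0, "dz": 0, "roll": 0, "jaw": 1}], "force": 12}}

```text
time_s: 18.95
ee_pos: [0.4302, -0.2493, 0.0425]
eef_rot: [3.14, -0.001, -0.308]
force: [-6.2, -4.4, 11.9]
grip_width: 0.0044
grip_force: 12.7
```

Emit:
{"api": "send_rows", "payload": {"rows": [{"dx": 0, "dy": 0, "dz": -5, "roll": 0, "jaw": 1}, {"dx": 0, "dy": 0, "dz": -10, "roll": 0, "jaw": 1}, {"dx": 0, "dy": 0, "dz": -15, "roll": 0, "jaw": 1}, {"dx": 0, "dy": 0, "dz": -10, "roll": 0, "jaw": 1}, {"dx": -10, "dy": 0, "dz": 0, "roll": 0, "jaw": 1}, {"dx": -20, "dy": 0, "dz": 0, "roll": 0, "jaw": 1}, {"dx": -20, "dy": 0, "dz": 0, "roll": 0, "jaw": 1}, {"dx": -24, "dy": 0, "dz": 0, "roll": 0, "jaw": 1}, {"dx": 0, "dy": 0, "dz": 0, "roll": 0, "jaw": 1}, {"dx": 0, "dy": 0, "dz": 0, "roll": 0, "jaw": 1}], "force": 15}}

```text
time_s: 19.78
ee_pos: [0.3596, -0.2258, 0.0822]
eef_rot: [3.141, -0.001, -0.309]
force: [-0.3, 0.2, 0.9]
grip_width: 0.0004
grip_force: 0.0
```

```bash
python3 st.py .3591 -.2260 .041; python3 look.py
```

```text
t 19.78 tcp [ 0.3596 -0.2258  0.0822] yaw -17.70 F [-0.2983  0.2236  0.9422] M [ 0.0479 -0.0001 -0.0094] w 0.00043489961433275593 gf 0.0
tool delta mm [-0.4311  0.2792 41.1584]
top []
scene [(6, 25, np.float64(-1.2), np.float64(30.9)), (12, 7, np.float64(0.5), np.float64(43.2)), (108, 1, np.float64(-0.6), np.float64(-27.9))]
```

Emit:
{"api": "send_rows", "payload": {"rows": [{"dx": 20, "dy": 0, "dz": -15, "roll": 0, "jaw": 0}, {"dx": 20, "dy": 0, "dz": -15, "roll": 0, "jaw": 0}, {"dx": 20, "dy": 0, "dz": 0, "roll": 0, "jaw": -0.2}, {"dx": 14, "dy": 0, "dz": 0, "roll": 0, "jaw": -0.2}, {"dx": 0, "dy": 0, "dz": 0, "roll": 0, "jaw": -0.2}, {"dx": 0, "dy": 0, "dz": 0, "roll": 0, "jaw": -0.2}, {"dx": 0, "dy": 0, "dz": 0, "roll": 0, "jaw": -0.2}, {"dx": 0, "dy": 0, "dz": 0, "roll": 0, "jaw": -0.2}], "force": 10}}

```text
time_s: 20.55
ee_pos: [0.4296, -0.248, 0.1112]
eef_rot: [-3.141, 0.0, -0.309]
force: [0.2, -0.1, 0.1]
grip_width: 0.0505
grip_force: 0.0
```

```bash
python3 st.py .4297 -.2488 .031; python3 rl.py; python3 -c "
import station;print([n for n in dir(station) if n[0]!='_'])"
```

```text
t 20.55 tcp [ 0.4296 -0.248   0.1112] yaw -17.68 F [ 0.2244 -0.1134  0.093 ] M [0.0751 0.0482 0.0954] w 0.05050305599647278 gf 0.0
tool delta mm [ 0.4262  0.7537 80.2479]
top [(-40, 14, -2, 61, 37), (-32, 9, 2, 60, 20), (80, 3, -3, 61, 3), (88, 4, 0, 60, 2), (96, 3, -2, 59, 2), (104, 1, 0, 63, 0)]
scene [(-48, 3, 1, 61, 2), (-40, 8, 2, 59, 10), (-32, 6, 0, 60, 10), (-24, 6, 1, 63, 11), (-16, 11, 3, 66, 15), (-8, 14, 3, 64, 58), (0, 11, 1, 64, 17), (8, 12, 3, 63, 14), (16, 10, 1, 65, 15), (24, 10, 3, 66, 14), (32, 5, 1, 64, 5), (40, 8, 1, 63, 8), (48, 4, 0, 61, 8), (56, 5, 2, 64, 3), (64, 4, 2, 60, 3), (72, 4, 1, 61, 3), (80, 4, 2, 60, 4), (88, 4, 2, 63, 4), (96, 3, 0, 59, 2), (104, 4, 2, 61, 5)]
['MotionError', 'camera', 'get_obs', 'grasp_offset', 'hand_in']
```

```bash
python3 -c "
import station;print(station.grasp_offset)"
```

```text
0.0188
```

Emit:
{"api": "send_rows", "payload": {"rows": [{"dx": 0, "dy": 0.7, "dz": 25, "roll": 0, "jaw": -0.2}, {"dx": 0, "dy": 0, "dz": 25, "roll": 0, "jaw": -0.2}, {"dx": 0, "dy": 0, "dz": 20, "roll": 0, "jaw": -0.2}, {"dx": 0, "dy": 0, "dz": 11, "roll": 0, "jaw": 0}, {"dx": 0, "dy": 0, "dz": 0, "roll": 0, "jaw": 0.5}, {"dx": 0, "dy": 0, "dz": 0, "roll": 0, "jaw": 1}, {"dx": 0, "dy": 0, "dz": 0, "roll": 0, "jaw": 1}, {"dx": 0, "dy": 0, "dz": 0, "roll": 0, "jaw": 1}, {"dx": 0, "dy": 0, "dz": 0, "roll": 0, "jaw": 1}, {"dx": 0, "dy": 0, "dz": 0, "roll": 0, "jaw": 1}, {"dx": 0, "dy": 0, "dz": 0, "roll": 0, "jaw": 1}], "force": 10}}

```text
time_s: 21.57
ee_pos: [0.4302, -0.2498, 0.0313]
eef_rot: [3.14, -0.002, -0.308]
force: [-2.5, -4.5, 3.6]
grip_width: 0.0183
grip_force: 10.0
```

```bash
python3 st.py .4297 -.2488 .031
```

```text
t 21.57 tcp [ 0.4302 -0.2498  0.0313] yaw -17.67 F [-2.4839 -4.4933  3.6192] M [-0.8799  0.4068  0.0381] w 0.0183314086521353 gf 10.000100880861282
tool delta mm [-0.742  -0.7765  0.3414]
```

Emit:
{"api": "send_rows", "payload": {"rows": [{"dx": 0, "dy": 1.2, "dz": 0, "roll": 0, "jaw": 1}, {"dx": 0, "dy": 0, "dz": -5, "roll": 0, "jaw": 1}, {"dx": 0, "dy": 0, "dz": -10, "roll": 0, "jaw": 1}, {"dx": 0, "dy": 0, "dz": 0, "roll": 0, "jaw": 1}, {"dx": 0, "dy": 0, "dz": 0, "roll": 0, "jaw": 1}], "force": 15}}

```text
time_s: 21.98
ee_pos: [0.4298, -0.2502, 0.0461]
eef_rot: [3.141, -0.001, -0.308]
force: [-0.6, 0.4, -1.4]
grip_width: 0.0178
grip_force: 15.0
```

```bash
python3 st.py; python3 look.py
```

```text
t 21.98 tcp [ 0.4298 -0.2502  0.0461] yaw -17.67 F [-0.6269  0.4196 -1.4178] M [ 0.0493  0.0211 -0.0029] w 0.017823267133892377 gf 14.998404085636139
top [(78, 2, np.float64(0.2), np.float64(11.0)), (84, 3, np.float64(-0.1), np.float64(7.7)), (90, 2, np.float64(-1.8), np.float64(11.5)), (96, 3, np.float64(-0.6), np.float64(13.2)), (102, 2, np.float64(-0.7), np.float64(9.8)), (108, 1, np.float64(-0.1), np.float64(7.3)), (114, 1, np.float64(0.8), np.float64(8.7))]
scene [(0, 5, np.float64(-0.2), np.float64(13.9)), (6, 23, np.float64(7.6), np.float64(16.4)), (12, 7, np.float64(-7.7), np.float64(14.6)), (18, 7, np.float64(-2.6), np.float64(16.5)), (24, 10, np.float64(-5.9), np.float64(14.8)), (30, 9, np.float64(-2.3), np.float64(15.4)), (36, 10, np.float64(-5.5), np.float64(13.1)), (42, 3, np.float64(-3.2), np.float64(11.7)), (48, 3, np.float64(-5.1), np.float64(12.7)), (54, 6, np.float64(-1.5), np.float64(6.3)), (60, 3, np.float64(-1.4), np.float64(8.8)), (66, 4, np.float64(-3.6), np.float64(12.0)), (72, 3, np.float64(-3.4), np.float64(7.9)), (78, 3, np.float64(-3.2), np.float64(11.3)), (84, 4, np.float64(-2.3), np.float64(8.7)), (90, 1, np.float64(-4.6), np.float64(12.5)), (96, 3, np.float64(-4.5), np.float64(10.7)), (102, 3, np.float64(-1.7), np.float64(10.2)), (108, 2, np.float64(-2.7), np.float64(8.4)), (114, 2, np.float64(-2.1), np.float64(10.5))]
```

Emit:
{"api": "send_rows", "payload": {"rows": [{"dx": 0, "dy": 0, "dz": -15, "roll": 0, "jaw": 1}, {"dx": 0, "dy": 0, "dz": -15, "roll": 0, "jaw": 1}, {"dx": -10, "dy": 0, "dz": 0, "roll": 0, "jaw": 1}, {"dx": -22, "dy": 0, "dz": 0, "roll": 0, "jaw": 1}, {"dx": -22, "dy": 0, "dz": 0, "roll": 0, "jaw": 1}, {"dx": -22, "dy": 0, "dz": 0, "roll": 0, "jaw": 1}, {"dx": -3, "dy": 0, "dz": 0, "roll": 0, "jaw": 1}, {"dx": 0, "dy": 0, "dz": 15, "roll": 0, "jaw": 1}, {"dx": 0, "dy": 0, "dz": 15, "roll": 0, "jaw": 1}, {"dx": 0, "dy": 0, "dz": 0, "roll": 0, "jaw": 1}, {"dx": 0, "dy": 0, "dz": 0, "roll": 0, "jaw": 1}], "force": 20}}

```text
time_s: 23.0
ee_pos: [0.3541, -0.2259, 0.0451]
eef_rot: [-3.141, 0.001, -0.308]
force: [-1.0, 0.0, -1.4]
grip_width: 0.0176
grip_force: 20.0
```

```bash
python3 st.py .3544 -.2254 .031; python3 look.py
```

```text
t 23.00 tcp [ 0.3541 -0.2259  0.0451] yaw -17.67 F [-1.0168  0.004  -1.3635] M [ 0.0493  0.0201 -0.0475] w 0.017619085337074722 gf 19.99822273850441
tool delta mm [ 0.1321 -0.5514 14.1489]
top [(60, 1, np.float64(2.3), np.float64(8.8)), (66, 4, np.float64(0.8), np.float64(10.3)), (72, 4, np.float64(0.2), np.float64(11.0)), (78, 3, np.float64(0.3), np.float64(9.3)), (84, 3, np.float64(1.0), np.float64(10.8)), (90, 4, np.float64(1.0), np.float64(11.4)), (96, 4, np.float64(0.8), np.float64(7.8)), (102, 4, np.float64(0.3), np.float64(9.5)), (108, 4, np.float64(1.3), np.float64(8.3)), (114, 3, np.float64(0.3), np.float64(8.7)), (120, 1, np.float64(3.2), np.float64(8.9))]
scene [(-6, 7, np.float64(4.3), np.float64(21.0)), (0, 8, np.float64(3.0), np.float64(15.5)), (6, 23, np.float64(7.5), np.float64(20.3)), (12, 14, np.float64(0.3), np.float64(14.9)), (18, 8, np.float64(-2.7), np.float64(12.8)), (24, 5, np.float64(-1.3), np.float64(17.3)), (30, 9, np.float64(-4.6), np.float64(16.2)), (36, 9, np.float64(-4.6), np.float64(15.6)), (42, 4, np.float64(-1.9), np.float64(13.2)), (48, 3, np.float64(-2.6), np.float64(10.0)), (54, 5, np.float64(-0.7), np.float64(12.7)), (60, 5, np.float64(0.3), np.float64(7.0)), (66, 3, np.float64(-3.5), np.float64(13.1)), (72, 3, np.float64(-3.0), np.float64(11.3)), (78, 2, np.float64(-1.9), np.float64(8.7)), (84, 3, np.float64(-3.4), np.float64(13.6)), (90, 4, np.float64(-3.6), np.float64(12.9)), (96, 3, np.float64(-1.6), np.float64(13.1)), (102, 3, np.float64(-3.6), np.float64(12.1)), (108, 4, np.float64(-2.4), np.float64(10.3)), (114, 3, np.float64(-2.5), np.float64(8.6)), (120, 1, np.float64(-1.9), np.float64(12.6))]
```

Emit:
{"api": "send_rows", "payload": {"rows": [{"dx": 0, "dy": 0, "dz": 8, "roll": 0, "jaw": 1}, {"dx": 0, "dy": 0, "dz": 4, "roll": 0, "jaw": 1}, {"dx": 0, "dy": 0, "dz": 4, "roll": 0, "jaw": 1}, {"dx": 0, "dy": 0, "dz": 4, "roll": 0, "jaw": 1}, {"dx": 0, "dy": 0, "dz": 0, "roll": 0, "jaw": 1}], "force": 20}}

```text
time_s: 23.52
ee_pos: [0.3541, -0.226, 0.0248]
eef_rot: [-3.141, 0.0, -0.309]
force: [0.2, 0.8, 1.6]
grip_width: 0.0181
grip_force: 20.0
```

```bash
python3 st.py; python3 look.py
```

```text
t 23.52 tcp [ 0.3541 -0.226   0.0248] yaw -17.68 F [0.2035 0.7932 1.614 ] M [ 0.0177 -0.0817 -0.0118] w 0.018132263358642403 gf 19.998475313186646
top [(60, 1, np.float64(0.1), np.float64(17.7)), (66, 4, np.float64(-0.0), np.float64(19.0)), (72, 4, np.float64(-2.0), np.float64(18.1)), (78, 5, np.float64(-2.1), np.float64(20.7)), (84, 4, np.float64(0.8), np.float64(20.7)), (90, 5, np.float64(-0.4), np.float64(23.6)), (96, 4, np.float64(-0.3), np.float64(21.8)), (102, 5, np.float64(-0.6), np.float64(19.1)), (108, 4, np.float64(0.3), np.float64(20.2)), (114, 5, np.float64(-1.4), np.float64(23.9)), (120, 1, np.float64(0.4), np.float64(25.4))]
scene [(-6, 4, np.float64(4.6), np.float64(41.6)), (0, 7, np.float64(1.6), np.float64(15.1)), (6, 24, np.float64(8.5), np.float64(27.7)), (12, 11, np.float64(-1.9), np.float64(17.5)), (18, 6, np.float64(-5.4), np.float64(16.3)), (24, 6, np.float64(-4.3), np.float64(19.3)), (30, 8, np.float64(-4.8), np.float64(17.5)), (36, 10, np.float64(-3.1), np.float64(17.3)), (42, 2, np.float64(-4.3), np.float64(19.0)), (48, 4, np.float64(-3.2), np.float64(16.3)), (54, 4, np.float64(-4.2), np.float64(19.1)), (60, 4, np.float64(-1.9), np.float64(19.1)), (66, 2, np.float64(-4.2), np.float64(18.9)), (72, 4, np.float64(-5.2), np.float64(21.9)), (78, 3, np.float64(-3.1), np.float64(20.5)), (84, 3, np.float64(-3.9), np.float64(20.9)), (90, 2, np.float64(-5.3), np.float64(26.0)), (96, 2, np.float64(-3.5), np.float64(23.4)), (102, 4, np.float64(-4.1), np.float64(25.9)), (108, 4, np.float64(-3.3), np.float64(23.1)), (114, 3, np.float64(-4.4), np.float64(24.0))]
```

Emit:
{"api": "send_rows", "payload": {"rows": [{"dx": 0, "dy": 0, "dz": 4, "roll": 0, "jaw": 1}, {"dx": 0, "dy": 0, "dz": 4, "roll": 0, "jaw": 1}, {"dx": 0, "dy": 0, "dz": 3, "roll": 0, "jaw": 1}, {"dx": 0, "dy": 0, "dz": 0, "roll": 0, "jaw": 1}], "force": 20}}

```text
time_s: 23.95
ee_pos: [0.354, -0.2259, 0.0138]
eef_rot: [-3.141, 0.001, -0.308]
force: [-0.4, 0.8, 1.2]
grip_width: 0.0172
grip_force: 20.0
```

```bash
python3 st.py; python3 look.py
```

```text
t 23.95 tcp [ 0.354  -0.2259  0.0138] yaw -17.67 F [-0.4148  0.7694  1.1792] M [ 0.0172 -0.0592  0.0178] w 0.017222297959726716 gf 19.991789907217026
top [(60, 5, np.float64(2.7), np.float64(31.0)), (66, 10, np.float64(-0.0), np.float64(-19.0)), (72, 12, np.float64(-0.7), np.float64(-18.6)), (78, 11, np.float64(-2.1), np.float64(-21.3)), (84, 13, np.float64(-1.5), np.float64(-21.0)), (90, 11, np.float64(-1.0), np.float64(-21.1)), (96, 12, np.float64(-0.6), np.float64(-20.4)), (102, 15, np.float64(-2.0), np.float64(-20.3)), (108, 13, np.float64(-2.2), np.float64(-19.0)), (114, 10, np.float64(-1.1), np.float64(-19.0)), (120, 13, np.float64(-2.1), np.float64(-22.7)), (126, 4, np.float64(0.6), np.float64(-21.4))]
scene [(-6, 2, np.float64(2.6), np.float64(14.8)), (0, 8, np.float64(0.6), np.float64(19.0)), (6, 20, np.float64(8.3), np.float64(30.8)), (12, 5, np.float64(-3.4), np.float64(20.8)), (18, 9, np.float64(-5.0), np.float64(21.8)), (24, 6, np.float64(-4.7), np.float64(22.7)), (30, 9, np.float64(-3.8), np.float64(24.6)), (36, 8, np.float64(-4.2), np.float64(23.6)), (42, 2, np.float64(-3.3), np.float64(26.2)), (48, 3, np.float64(-4.7), np.float64(27.8)), (54, 3, np.float64(-3.4), np.float64(30.3)), (60, 6, np.float64(-1.7), np.float64(30.8)), (66, 3, np.float64(-2.5), np.float64(29.2)), (72, 3, np.float64(-3.0), np.float64(36.1)), (78, 2, np.float64(-3.7), np.float64(37.7)), (84, 3, np.float64(-5.4), np.float64(41.9)), (90, 3, np.float64(-3.6), np.float64(39.0)), (96, 5, np.float64(-3.9), np.float64(42.4)), (102, 3, np.float64(-3.0), np.float64(44.0)), (108, 2, np.float64(-3.9), np.float64(45.8)), (114, 1, np.float64(-2.9), np.float64(49.9))]
```

Emit:
{"api": "send_rows", "payload": {"rows": [{"dx": 0, "dy": 0, "dz": 3, "roll": 0, "jaw": 1}, {"dx": 0, "dy": 0, "dz": 1, "roll": 0, "jaw": 1}, {"dx": 0, "dy": 0, "dz": 0, "roll": 0, "jaw": 1}, {"dx": 0, "dy": 0, "dz": -8, "roll": 0, "jaw": 1}, {"dx": 0, "dy": 0, "dz": -20, "roll": 0, "jaw": 1}, {"dx": 0, "dy": 0, "dz": -30, "roll": 0, "jaw": 1}, {"dx": 0, "dy": 0, "dz": -30, "roll": 0, "jaw": 1}, {"dx": 0, "dy": 0, "dz": 0, "roll": 0, "jaw": 1}, {"dx": 0, "dy": 0, "dz": 0, "roll": 0, "jaw": 1}], "force": 20}}

```text
time_s: 24.8
ee_pos: [0.3547, -0.2264, 0.0997]
eef_rot: [3.141, -0.003, -0.308]
force: [0.5, 0.5, -1.7]
grip_width: 0.0167
grip_force: 19.9
```

```bash
python3 st.py; python3 look.py
```

```text
t 24.80 tcp [ 0.3547 -0.2264  0.0997] yaw -17.67 F [ 0.4592  0.4878 -1.6798] M [0.0518 0.0102 0.0033] w 0.01666718534207087 gf 19.86120151472278
top [(60, 2, np.float64(-0.1), np.float64(32.0)), (66, 4, np.float64(1.9), np.float64(30.1)), (72, 4, np.float64(1.2), np.float64(32.3)), (78, 4, np.float64(0.6), np.float64(35.6)), (84, 4, np.float64(1.3), np.float64(40.6)), (90, 5, np.float64(1.1), np.float64(41.0)), (96, 5, np.float64(1.1), np.float64(41.1)), (102, 4, np.float64(1.1), np.float64(41.6)), (108, 4, np.float64(1.7), np.float64(45.9)), (114, 2, np.float64(0.3), np.float64(45.5))]
scene [(-6, 7, np.float64(3.9), np.float64(13.1)), (0, 9, np.float64(3.2), np.float64(17.5)), (6, 28, np.float64(8.1), np.float64(33.9)), (12, 8, np.float64(-4.5), np.float64(18.8)), (18, 6, np.float64(-5.4), np.float64(23.1)), (24, 9, np.float64(-4.7), np.float64(23.8)), (30, 7, np.float64(-3.1), np.float64(25.1)), (36, 9, np.float64(-5.2), np.float64(23.5)), (42, 2, np.float64(-3.5), np.float64(25.0)), (48, 2, np.float64(-3.1), np.float64(27.7)), (54, 4, np.float64(-1.9), np.float64(29.5)), (60, 2, np.float64(-3.0), np.float64(29.2)), (66, 2, np.float64(-2.8), np.float64(32.9)), (72, 2, np.float64(-3.0), np.float64(37.7)), (78, 2, np.float64(-0.9), np.float64(34.2)), (84, 3, np.float64(-2.8), np.float64(39.7)), (90, 2, np.float64(-2.9), np.float64(43.0)), (96, 2, np.float64(-1.4), np.float64(41.7)), (102, 3, np.float64(-2.9), np.float64(44.4)), (108, 3, np.float64(-2.0), np.float64(43.8)), (114, 1, np.float64(-2.4), np.float64(46.1))]
```

Emit:
{"api": "send_rows", "payload": {"rows": [{"dx": 0, "dy": 0, "dz": -3, "roll": -5.9, "jaw": 1}, {"dx": 0, "dy": 0, "dz": -3, "roll": -5.9, "jaw": 1}, {"dx": 0, "dy": 0, "dz": 0, "roll": -5.9, "jaw": 1}, {"dx": 0, "dy": 0, "dz": 0, "roll": -5.9, "jaw": 1}, {"dx": 0, "dy": 0, "dz": 0, "roll": -5.9, "jaw": 1}, {"dx": 20, "dy": -18, "dz": 0, "roll": 0, "jaw": 1}, {"dx": 30, "dy": -20, "dz": 0, "roll": 0, "jaw": 1}, {"dx": 30, "dy": -20, "dz": 0, "roll": 0, "jaw": 1}, {"dx": 30, "dy": -20, "dz": 0, "roll": 0, "jaw": 1}, {"dx": 30, "dy": -20, "dz": 0, "roll": 0, "jaw": 1}, {"dx": 20, "dy": -20, "dz": 0, "roll": 0, "jaw": 1}, {"dx": 0, "dy": 0, "dz": 0, "roll": 0, "jaw": 1}], "force": 22}}

```text
time_s: 25.9
ee_pos: [0.4878, -0.0743, 0.1027]
eef_rot: [-3.14, 0.002, 0.21]
force: [0.0, -0.6, -0.7]
grip_width: 0.0166
grip_force: 21.9
```

```bash
python3 st.py .5429 -.0381 .098; python3 look.py
```

```text
t 25.90 tcp [ 0.4878 -0.0743  0.1027] yaw 12.01 F [ 0.0137 -0.6135 -0.6583] M [-0.0041 -0.0013 -0.0592] w 0.01657556120101354 gf 21.8537959177047
tool delta mm [ 61.4034 -23.9089   4.6564]
top [(-30, 2, np.float64(-1.0), np.float64(0.2)), (-24, 5, np.float64(-0.8), np.float64(3.7)), (78, 1, np.float64(2.3), np.float64(39.6)), (84, 3, np.float64(0.4), np.float64(37.1)), (90, 5, np.float64(-0.9), np.float64(40.5)), (96, 4, np.float64(1.3), np.float64(44.0)), (102, 3, np.float64(1.1), np.float64(43.5)), (108, 5, np.float64(-0.8), np.float64(42.8)), (114, 2, np.float64(1.2), np.float64(46.5))]
scene [(-12, 1, np.float64(-4.3), np.float64(17.2)), (-6, 6, np.float64(-4.1), np.float64(15.6)), (0, 4, np.float64(-2.1), np.float64(18.1)), (6, 27, np.float64(-0.3), np.float64(20.0)), (12, 8, np.float64(1.8), np.float64(22.3)), (18, 8, np.float64(-0.7), np.float64(24.1)), (24, 5, np.float64(1.1), np.float64(25.2)), (30, 8, np.float64(0.1), np.float64(27.7)), (36, 9, np.float64(-1.3), np.float64(24.5)), (42, 2, np.float64(-0.8), np.float64(27.9)), (48, 1, np.float64(-0.7), np.float64(26.3)), (54, 2, np.float64(0.2), np.float64(33.2)), (60, 1, np.float64(0.5), np.float64(33.5)), (66, 4, np.float64(0.9), np.float64(34.5)), (72, 2, np.float64(-0.3), np.float64(34.4)), (78, 4, np.float64(0.3), np.float64(37.5)), (84, 2, np.float64(0.6), np.float64(38.3)), (90, 2, np.float64(-0.1), np.float64(44.5)), (96, 2, np.float64(0.4), np.float64(46.2)), (102, 3, np.float64(0.5), np.float64(44.2)), (108, 3, np.float64(-1.7), np.float64(47.9)), (114, 1, np.float64(1.5), np.float64(50.3))]
```

Emit:
{"api": "send_rows", "payload": {"rows": [{"dx": 10, "dy": -5, "dz": -5, "roll": 0, "jaw": 1}, {"dx": 18, "dy": -9, "dz": 0, "roll": 0, "jaw": 1}, {"dx": 18, "dy": -8.6, "dz": 0, "roll": 0, "jaw": 1}, {"dx": 15, "dy": 0, "dz": 0, "roll": 0, "jaw": 1}, {"dx": 5, "dy": 0, "dz": 0, "roll": 0, "jaw": 1}, {"dx": 0, "dy": 0, "dz": 0, "roll": 0, "jaw": 1}, {"dx": 0, "dy": 0, "dz": 0, "roll": 0, "jaw": 1}, {"dx": 0, "dy": 0, "dz": 0, "roll": 0, "jaw": 1}], "force": 35}}

```text
time_s: 26.67
ee_pos: [0.5457, -0.0428, 0.1091]
eef_rot: [-3.141, 0.001, 0.205]
force: [0.5, -0.6, -0.8]
grip_width: 0.0159
grip_force: 34.8
```

```bash
cat > sl.py <<'E'
from h import *
o=get_obs();p=o["ee_pos"];Rt=R.from_euler("xyz",o["eef_rot"]).as_matrix()
u=np.array([.9781,.2079]);v=np.array([-.2079,.9781]);F=o["force"]
print("t %.2f along %.1f (contact~540) ylocal %.1f z %.1f"%(o["time_s"],p[:2]@u*1000,(p[:2]@v+.1185)*1000,p[2]*1000),"Fu %.1f Fv %.1f Fz %.1f Fn %.1f"%(F[:2]@u,F[:2]@v,F[2],F[:2]@u*.866+F[2]*.5),"w %.2f gf %.1f"%(o["grip_width"]*1000,o["grip_force"]))
E
python3 sl.py; python3 look.py
```

```text
t 26.67 along 524.8 (contact~540) ylocal -36.8 z 109.1 Fu 0.3 Fv -0.7 Fz -0.8 Fn -0.1 w 15.94 gf 34.8
top [(-18, 3, np.float64(-0.7), np.float64(4.8)), (-12, 3, np.float64(-0.2), np.float64(3.8)), (90, 4, np.float64(-0.2), np.float64(41.7)), (96, 4, np.float64(0.8), np.float64(43.4)), (102, 3, np.float64(0.6), np.float64(44.8)), (108, 4, np.float64(0.1), np.float64(48.8))]
scene [(0, 2, np.float64(-5.9), np.float64(19.7)), (6, 11, np.float64(-8.9), np.float64(18.6)), (12, 13, np.float64(1.1), np.float64(21.4)), (18, 10, np.float64(-1.4), np.float64(21.6)), (24, 6, np.float64(-2.5), np.float64(23.4)), (30, 10, np.float64(-0.5), np.float64(25.7)), (36, 10, np.float64(-0.2), np.float64(24.9)), (42, 4, np.float64(-1.6), np.float64(24.2)), (48, 1, np.float64(-2.5), np.float64(27.3)), (54, 2, np.float64(-1.7), np.float64(32.5))]
```

Emit:
{"api": "send_rows", "payload": {"rows": [{"dx": 5, "dy": 0, "dz": 1, "roll": 0, "jaw": 1}, {"dx": 3, "dy": 0, "dz": 0, "roll": 0, "jaw": 1}, {"dx": 2, "dy": 0, "dz": 0, "roll": 0, "jaw": 1}, {"dx": 2, "dy": 0, "dz": 0, "roll": 0, "jaw": 1}, {"dx": 0, "dy": 0, "dz": 0, "roll": 0, "jaw": 1}]}}

```text
time_s: 27.18
ee_pos: [0.5586, -0.0395, 0.1083]
eef_rot: [-3.142, 0.0, 0.207]
force: [0.2, -0.3, -0.2]
grip_width: 0.0161
grip_force: 34.8
```

```bash
python3 sl.py
```

```text
t 27.18 along 538.2 (contact~540) ylocal -36.3 z 108.3 Fu 0.1 Fv -0.3 Fz -0.2 Fn 0.0 w 16.11 gf 34.8
```

Emit:
{"api": "send_rows", "payload": {"rows": [{"dx": 1, "dy": 0, "dz": 0, "roll": 0, "jaw": 1}, {"dx": 1, "dy": 0, "dz": 0, "roll": 0, "jaw": 1}, {"dx": 0, "dy": 0, "dz": 0, "roll": 0, "jaw": 1}]}}

```text
time_s: 27.43
ee_pos: [0.5603, -0.0392, 0.1083]
eef_rot: [-3.142, 0.0, 0.206]
force: [0.5, 0.5, -0.2]
grip_width: 0.016
grip_force: 34.8
```

Emit:
{"api": "send_rows", "payload": {"rows": [{"dx": 0.7, "dy": 0, "dz": 0, "roll": 0, "jaw": 1}, {"dx": 0.7, "dy": 0, "dz": 0, "roll": 0, "jaw": 1}, {"dx": 0, "dy": 0, "dz": 0, "roll": 0, "jaw": 1}]}}

```text
time_s: 27.68
ee_pos: [0.561, -0.039, 0.1079]
eef_rot: [-3.141, 0.002, 0.206]
force: [-4.8, -0.8, -2.3]
grip_width: 0.016
grip_force: 34.8
```

```bash
python3 sl.py
```

```text
t 27.68 along 540.6 (contact~540) ylocal -36.3 z 107.9 Fu -4.8 Fv 0.2 Fz -2.3 Fn -5.4 w 16.04 gf 34.8
```

Emit:
{"api": "send_rows", "payload": {"rows": [{"dx": 0.2, "dy": -2, "dz": 0, "roll": 0, "jaw": 1}, {"dx": 0, "dy": -2, "dz": 0, "roll": 0, "jaw": 1}, {"dx": 0, "dy": -2, "dz": 0, "roll": 0, "jaw": 1}]}}

```text
time_s: 27.93
ee_pos: [0.56, -0.0333, 0.108]
eef_rot: [3.142, 0.002, 0.206]
force: [-4.9, -4.1, -1.1]
grip_width: 0.016
grip_force: 34.4
```

Emit:
{"api": "send_rows", "payload": {"rows": [{"dx": 0, "dy": -1.5, "dz": 0, "roll": 0, "jaw": 1}, {"dx": 0, "dy": -1.5, "dz": 0, "roll": 0, "jaw": 1}]}}

```text
time_s: 28.1
ee_pos: [0.5597, -0.0304, 0.1082]
eef_rot: [3.141, 0.001, 0.206]
force: [-2.8, -3.5, -1.1]
grip_width: 0.0164
grip_force: 34.2
```

Emit:
{"api": "send_rows", "payload": {"rows": [{"dx": 0, "dy": -1.5, "dz": 0, "roll": 0, "jaw": 1}, {"dx": 0, "dy": -1.5, "dz": 0, "roll": 0, "jaw": 1}]}}

```text
time_s: 28.27
ee_pos: [0.5593, -0.0272, 0.1083]
eef_rot: [3.141, 0.0, 0.206]
force: [-2.0, -2.5, -2.0]
grip_width: 0.0161
grip_force: 34.1
```

Emit:
{"api": "send_rows", "payload": {"rows": [{"dx": 0, "dy": -1.5, "dz": 0, "roll": 0, "jaw": 1}, {"dx": 0, "dy": -1.5, "dz": 0, "roll": 0, "jaw": 1}]}}

```text
time_s: 28.43
ee_pos: [0.5588, -0.0241, 0.1084]
eef_rot: [3.142, -0.0, 0.206]
force: [-2.6, -1.2, -1.5]
grip_width: 0.0161
grip_force: 34.0
```

```bash
python3 sl.py
```

```text
t 28.43 along 541.6 (contact~540) ylocal -21.2 z 108.4 Fu -2.8 Fv -0.6 Fz -1.5 Fn -3.1 w 16.13 gf 34.0
```

Emit:
{"api": "send_rows", "payload": {"rows": [{"dx": 0.2, "dy": -1.5, "dz": 0, "roll": 0, "jaw": 1}, {"dx": 0, "dy": -1.5, "dz": 0, "roll": 0, "jaw": 1}]}}

```text
time_s: 28.6
ee_pos: [0.5584, -0.021, 0.1084]
eef_rot: [-3.142, -0.0, 0.206]
force: [-0.3, 0.3, -1.5]
grip_width: 0.0159
grip_force: 34.0
```

Emit:
{"api": "send_rows", "payload": {"rows": [{"dx": 0, "dy": -1.5, "dz": 0, "roll": 0, "jaw": 1}, {"dx": 0, "dy": -1.5, "dz": 0, "roll": 0, "jaw": 1}]}}

```text
time_s: 28.77
ee_pos: [0.5581, -0.0179, 0.1086]
eef_rot: [3.142, -0.001, 0.207]
force: [0.7, -0.2, -0.7]
grip_width: 0.0163
grip_force: 34.7
```

Emit:
{"api": "send_rows", "payload": {"rows": [{"dx": 0, "dy": -1.5, "dz": 0, "roll": 0, "jaw": 1}, {"dx": 0, "dy": -1.5, "dz": 0, "roll": 0, "jaw": 1}]}}

```text
time_s: 28.93
ee_pos: [0.5573, -0.0151, 0.1085]
eef_rot: [3.142, -0.001, 0.207]
force: [0.3, -0.8, -0.6]
grip_width: 0.016
grip_force: 34.8
```

Emit:
{"api": "send_rows", "payload": {"rows": [{"dx": 0.2, "dy": -1.5, "dz": 0, "roll": 0, "jaw": 1}, {"dx": 0, "dy": -1.5, "dz": 0, "roll": 0, "jaw": 1}]}}

```text
time_s: 29.1
ee_pos: [0.5568, -0.0123, 0.1084]
eef_rot: [3.141, -0.0, 0.206]
force: [0.1, -1.5, 0.1]
grip_width: 0.0161
grip_force: 34.5
```

```bash
python3 sl.py
```

```text
t 29.10 along 542.0 (contact~540) ylocal -9.3 z 108.4 Fu -0.2 Fv -1.5 Fz 0.1 Fn -0.1 w 16.08 gf 34.5
```

Emit:
{"api": "send_rows", "payload": {"rows": [{"dx": 1, "dy": 0, "dz": 0, "roll": 0, "jaw": 1}, {"dx": 0.5, "dy": 0, "dz": 0, "roll": 0, "jaw": 1}, {"dx": 0, "dy": 0, "dz": 0, "roll": 0, "jaw": 1}]}}

```text
time_s: 29.35
ee_pos: [0.5583, -0.0122, 0.1084]
eef_rot: [3.141, -0.0, 0.206]
force: [0.3, -1.9, -0.1]
grip_width: 0.0165
grip_force: 34.4
```

```bash
python3 sl.py; python3 look.py
```

```text
t 29.35 along 543.6 (contact~540) ylocal -9.5 z 108.4 Fu -0.1 Fv -1.9 Fz -0.1 Fn -0.1 w 16.47 gf 34.4
top [(-18, 2, np.float64(-1.8), np.float64(4.7)), (-12, 2, np.float64(-1.1), np.float64(7.3)), (78, 2, np.float64(0.1), np.float64(99.9)), (84, 1, np.float64(-5.6), np.float64(98.4)), (90, 1, np.float64(1.4), np.float64(33.9)), (96, 1, np.float64(2.3), np.float64(41.0))]
scene [(6, 15, np.float64(-8.4), np.float64(20.9)), (12, 9, np.float64(1.5), np.float64(20.5)), (18, 7, np.float64(-0.6), np.float64(23.7)), (24, 7, np.float64(-0.1), np.float64(24.3)), (30, 6, np.float64(-1.1), np.float64(26.1))]
```

Contact force vanished and it advances freely with a side force, so the tip is probably in the slot against its left wall. I ease back sideways and push along the rod.

Emit:
{"api": "send_rows", "payload": {"rows": [{"dx": 0, "dy": 1.5, "dz": 0, "roll": 0, "jaw": 1}, {"dx": 1.5, "dy": 1, "dz": -0.5, "roll": 0, "jaw": 1}, {"dx": 1.5, "dy": 0, "dz": -0.5, "roll": 0, "jaw": 1}, {"dx": 1.5, "dy": 0, "dz": -0.5, "roll": 0, "jaw": 1}, {"dx": 0, "dy": 0, "dz": 0, "roll": 0, "jaw": 1}]}}

```text
time_s: 29.87
ee_pos: [0.5634, -0.0136, 0.11]
eef_rot: [3.142, -0.0, 0.206]
force: [-0.3, -0.6, -0.9]
grip_width: 0.0161
grip_force: 34.7
```

```bash
python3 sl.py
```

```text
t 29.87 along 548.3 (contact~540) ylocal -11.9 z 110.0 Fu -0.5 Fv -0.5 Fz -0.9 Fn -0.9 w 16.14 gf 34.7
```

Emit:
{"api": "send_rows", "payload": {"rows": [{"dx": 1.9, "dy": 0.3, "dz": -0.6, "roll": 0, "jaw": 1}, {"dx": 1.9, "dy": 0.3, "dz": -0.6, "roll": 0, "jaw": 1}, {"dx": 1.9, "dy": 0, "dz": -0.6, "roll": 0, "jaw": 1}, {"dx": 0, "dy": 0, "dz": 0, "roll": 0, "jaw": 1}]}}

```text
time_s: 30.2
ee_pos: [0.5692, -0.013, 0.1118]
eef_rot: [3.142, -0.0, 0.206]
force: [-0.5, -0.2, 0.1]
grip_width: 0.016
grip_force: 34.8
```

Emit:
{"api": "send_rows", "payload": {"rows": [{"dx": 1.5, "dy": 0, "dz": -0.5, "roll": 0, "jaw": 1}, {"dx": 1.5, "dy": 0, "dz": -0.5, "roll": 0, "jaw": 1}, {"dx": 0, "dy": 0, "dz": 0, "roll": 0, "jaw": 1}]}}

```text
time_s: 30.45
ee_pos: [0.5716, -0.0124, 0.1125]
eef_rot: [-3.141, 0.001, 0.206]
force: [-1.5, -0.5, -0.9]
grip_width: 0.016
grip_force: 34.8
```

```bash
python3 sl.py
```

```text
t 30.45 along 556.5 (contact~540) ylocal -12.5 z 112.5 Fu -1.6 Fv -0.2 Fz -0.9 Fn -1.8 w 16.01 gf 34.8
```

Emit:
{"api": "send_rows", "payload": {"rows": [{"dx": 1.5, "dy": 0, "dz": -0.5, "roll": 0, "jaw": 1}, {"dx": 1.5, "dy": 0, "dz": -0.5, "roll": 0, "jaw": 1}, {"dx": 1.5, "dy": 0, "dz": -0.5, "roll": 0, "jaw": 1}, {"dx": 0, "dy": 0, "dz": 0, "roll": 0, "jaw": 1}], "force": 45}}

```text
time_s: 30.78
ee_pos: [0.5761, -0.0115, 0.114]
eef_rot: [-3.141, 0.001, 0.206]
force: [-3.3, -0.9, -1.3]
grip_width: 0.016
grip_force: 44.7
```

Emit:
{"api": "send_rows", "payload": {"rows": [{"dx": 1.5, "dy": 0, "dz": -0.5, "roll": 0, "jaw": 1}, {"dx": 1.5, "dy": 0, "dz": -0.5, "roll": 0, "jaw": 1}, {"dx": 0, "dy": 0, "dz": 0, "roll": 0, "jaw": 1}]}}

```text
time_s: 31.03
ee_pos: [0.5791, -0.0109, 0.1151]
eef_rot: [-3.142, 0.0, 0.206]
force: [-4.2, -1.2, -2.1]
grip_width: 0.0155
grip_force: 44.7
```

```bash
python3 sl.py
```

```text
t 31.03 along 564.1 (contact~540) ylocal -12.5 z 115.1 Fu -4.3 Fv -0.3 Fz -2.1 Fn -4.8 w 15.48 gf 44.7
```

Emit:
{"api": "send_rows", "payload": {"rows": [{"dx": 1.2, "dy": 0, "dz": -0.4, "roll": 0, "jaw": 1}, {"dx": 1, "dy": 0, "dz": -0.3, "roll": 0, "jaw": 1}, {"dx": 0, "dy": 0, "dz": 0, "roll": 0, "jaw": 1}]}}

```text
time_s: 31.28
ee_pos: [0.5811, -0.0104, 0.1158]
eef_rot: [-3.141, 0.001, 0.206]
force: [-4.6, -0.4, -2.7]
grip_width: 0.016
grip_force: 44.7
```

Emit:
{"api": "send_rows", "payload": {"rows": [{"dx": 1, "dy": 0, "dz": -0.3, "roll": 0, "jaw": 1}, {"dx": 0, "dy": 0, "dz": 0, "roll": 0, "jaw": 1}]}}

```text
time_s: 31.45
ee_pos: [0.5814, -0.0103, 0.1156]
eef_rot: [-3.141, 0.003, 0.206]
force: [-8.4, -1.3, -4.3]
grip_width: 0.0156
grip_force: 44.7
```

```bash
python3 sl.py
```

```text
t 31.45 along 566.5 (contact~540) ylocal -12.5 z 115.6 Fu -8.5 Fv 0.5 Fz -4.3 Fn -9.5 w 15.56 gf 44.7
```

Emit:
{"api": "send_rows", "payload": {"rows": [{"dx": 1, "dy": 0, "dz": -0.4, "roll": 0, "jaw": 1}, {"dx": 0, "dy": 0, "dz": 0, "roll": 0, "jaw": 1}, {"dx": 0, "dy": 0, "dz": 0, "roll": 0, "jaw": 1}]}}

```text
time_s: 31.7
ee_pos: [0.5816, -0.0102, 0.1155]
eef_rot: [-3.141, 0.005, 0.206]
force: [-12.5, -2.8, -3.5]
grip_width: 0.0158
grip_force: 44.7
```

Emit:
{"api": "send_rows", "payload": {"rows": [{"dx": -3, "dy": 0, "dz": 1, "roll": 0, "jaw": 1}, {"dx": -4, "dy": 0, "dz": 1.3, "roll": 0, "jaw": 1}, {"dx": -4, "dy": 0, "dz": 1.3, "roll": 0, "jaw": 1}, {"dx": -4, "dy": 0, "dz": 1.3, "roll": 0, "jaw": 1}, {"dx": -4, "dy": 0, "dz": 1.3, "roll": 0, "jaw": 1}, {"dx": -4, "dy": 0, "dz": 1.3, "roll": 0, "jaw": 1}, {"dx": -5, "dy": 0, "dz": 1.6, "roll": 0, "jaw": 1}, {"dx": -10, "dy": 0, "dz": 1, "roll": 0, "jaw": 1}, {"dx": -20, "dy": 0, "dz": 0, "roll": 0, "jaw": 1}, {"dx": -30, "dy": 0, "dz": 0, "roll": 0, "jaw": 1}, {"dx": 0, "dy": 0, "dz": 0, "roll": 0, "jaw": 1}]}}

```text
time_s: 32.62
ee_pos: [0.4932, -0.0285, 0.1059]
eef_rot: [-3.141, 0.002, 0.206]
force: [0.1, 0.9, -0.6]
grip_width: 0.0161
grip_force: 44.7
```

```bash
python3 sl.py; python3 look.py; python3 st.py .4293 -.2494 .09
```

```text
t 32.62 along 476.5 (contact~540) ylocal -11.9 z 105.9 Fu 0.2 Fv 0.8 Fz -0.6 Fn -0.1 w 16.12 gf 44.7
top [(-36, 2, np.float64(-0.5), np.float64(0.8)), (-30, 4, np.float64(0.3), np.float64(2.6)), (-24, 4, np.float64(0.0), np.float64(5.9)), (-18, 2, np.float64(-0.7), np.float64(7.2)), (78, 2, np.float64(-0.6), np.float64(33.3)), (84, 4, np.float64(0.3), np.float64(39.6)), (90, 4, np.float64(1.3), np.float64(39.3)), (96, 4, np.float64(1.1), np.float64(46.3)), (102, 5, np.float64(0.0), np.float64(44.5)), (108, 2, np.float64(1.8), np.float64(45.0)), (114, 1, np.float64(0.8), np.float64(45.1))]
scene [(-6, 1, np.float64(-7.0), np.float64(13.6)), (6, 10, np.float64(-3.9), np.float64(21.3)), (12, 27, np.float64(-4.9), np.float64(23.4)), (18, 7, np.float64(-2.0), np.float64(21.4)), (24, 6, np.float64(0.1), np.float64(23.1)), (30, 8, np.float64(-0.1), np.float64(27.7)), (36, 11, np.float64(0.1), np.float64(27.4)), (42, 7, np.float64(0.1), np.float64(26.2)), (48, 3, np.float64(0.9), np.float64(29.0)), (54, 2, np.float64(-1.6), np.float64(31.3)), (60, 2, np.float64(-1.0), np.float64(33.2)), (66, 1, np.float64(0.0), np.float64(38.7)), (72, 3, np.float64(-0.2), np.float64(38.1)), (78, 4, np.float64(-1.0), np.float64(37.2)), (84, 3, np.float64(0.7), np.float64(37.6)), (90, 2, np.float64(-1.1), np.float64(43.4)), (96, 2, np.float64(-0.7), np.float64(43.7)), (102, 2, np.float64(-1.8), np.float64(44.4))]
t 32.72 tcp [ 0.4968 -0.0283  0.1069] yaw 11.79 F [-0.0985 -0.1573 -0.231 ] M [ 0.0228  0.026  -0.0292] w 0.015474124480538138 gf 44.713379780296236
tool delta mm [-111.2966  202.6675   16.8509]
```

Emit:
{"api": "send_rows", "payload": {"rows": [{"dx": -15, "dy": 0, "dz": 0, "roll": 5.9, "jaw": 1}, {"dx": -15, "dy": 0, "dz": 0, "roll": 5.9, "jaw": 1}, {"dx": 0, "dy": 0, "dz": 0, "roll": 5.9, "jaw": 1}, {"dx": 0, "dy": 0, "dz": 0, "roll": 5.9, "jaw": 1}, {"dx": 0, "dy": 0, "dz": 0, "roll": 5.9, "jaw": 1}, {"dx": 5, "dy": 35, "dz": 0, "roll": 0, "jaw": 1}, {"dx": 5, "dy": 35, "dz": 0, "roll": 0, "jaw": 1}, {"dx": 5, "dy": 35, "dz": 0, "roll": 0, "jaw": 1}, {"dx": 5, "dy": 35, "dz": 0, "roll": 0, "jaw": 1}, {"dx": 5, "dy": 35, "dz": 0, "roll": 0, "jaw": 1}, {"dx": 0, "dy": 20, "dz": 0, "roll": 0, "jaw": 1}, {"dx": 0, "dy": 0, "dz": 0, "roll": 0, "jaw": 1}], "force": 30}}

```text
time_s: 33.72
ee_pos: [0.4319, -0.2294, 0.1065]
eef_rot: [3.141, -0.001, -0.312]
force: [0.0, 0.1, -1.8]
grip_width: 0.016
grip_force: 29.8
```

```bash
python3 st.py .4297 -.2498 .05
```

```text
t 33.72 tcp [ 0.4319 -0.2294  0.1065] yaw -17.86 F [ 0.0481  0.1    -1.7793] M [ 0.0555  0.0121 -0.002 ] w 0.016009621213307908 gf 29.794051896315068
tool delta mm [ 4.1193 20.046  56.4811]
```

Emit:
{"api": "send_rows", "payload": {"rows": [{"dx": 2, "dy": 10, "dz": 0, "roll": 0, "jaw": 1}, {"dx": 2, "dy": 10, "dz": 0, "roll": 0, "jaw": 1}, {"dx": 0, "dy": 0, "dz": 0, "roll": 0, "jaw": 1}, {"dx": 0, "dy": 0, "dz": 20, "roll": 0, "jaw": 1}, {"dx": 0, "dy": 0, "dz": 20, "roll": 0, "jaw": 1}, {"dx": 0, "dy": 0, "dz": 10, "roll": 0, "jaw": 1}, {"dx": 0, "dy": 0, "dz": 0, "roll": 0, "jaw": 1}, {"dx": 0, "dy": 0, "dz": 0, "roll": 0, "jaw": 1}]}}

```text
time_s: 34.38
ee_pos: [0.4301, -0.2461, 0.0567]
eef_rot: [-3.141, 0.0, -0.308]
force: [0.5, -0.1, -0.2]
grip_width: 0.0161
grip_force: 29.8
```

```bash
python3 st.py .4297 -.2498 .0395; python3 rl.py
```

```text
t 34.38 tcp [ 0.4301 -0.2461  0.0567] yaw -17.64 F [ 0.468  -0.1173 -0.2058] M [ 0.0463  0.0157 -0.0204] w 0.016113627630471885 gf 29.798138790065423
tool delta mm [ 0.7935  3.6863 17.1909]
top [(64, 6, 1, 112, 4), (72, 3, 2, 116, 3), (80, 5, 2, 116, 3), (88, 5, 2, 120, 4), (96, 2, 1, 121, 1)]
scene [(-24, 3, 24, 97, 0), (-16, 5, 24, 93, 23), (-8, 47, 4, 102, 40), (0, 9, 4, 97, 15), (8, 13, 7, 99, 16), (16, 10, 5, 103, 34), (24, 9, 6, 101, 12), (32, 4, 4, 104, 4), (40, 8, 2, 103, 20), (48, 2, 4, 109, 1), (56, 5, 4, 111, 4), (64, 3, 5, 116, 2), (72, 5, 5, 116, 3), (80, 4, 5, 119, 3), (88, 3, 4, 120, 4), (96, 4, 4, 122, 4)]
```

Emit:
{"api": "send_rows", "payload": {"rows": [{"dx": 0.8, "dy": 3.2, "dz": 0, "roll": 0, "jaw": 1}, {"dx": 0, "dy": 0, "dz": 8, "roll": 0, "jaw": 1}, {"dx": 0, "dy": 0, "dz": 6, "roll": 0, "jaw": 1}, {"dx": 0, "dy": 0, "dz": 4, "roll": 0, "jaw": 1}, {"dx": 0, "dy": 0, "dz": 3, "roll": 0, "jaw": 1}, {"dx": 0, "dy": 0, "dz": 2, "roll": 0, "jaw": 1}, {"dx": 0, "dy": 0, "dz": 0, "roll": 0, "jaw": 1}], "force": 15}}

```text
time_s: 35.07
ee_pos: [0.4296, -0.2496, 0.0332]
eef_rot: [-3.142, 0.0, -0.308]
force: [0.1, -0.2, 0.9]
grip_width: 0.0135
grip_force: 15.0
```

```bash
python3 st.py .4297 -.2498 .0318; python3 rl.py
```

```text
t 35.07 tcp [ 0.4296 -0.2496  0.0332] yaw -17.67 F [ 0.0621 -0.2404  0.9182] M [-0.0865  0.0604  0.0554] w 0.013455614735050815 gf 15.000091195106506
tool delta mm [0.1456 0.1286 1.3889]
top [(64, 2, -1, 72, 1), (72, 5, 0, 73, 4), (80, 5, -1, 78, 5), (88, 4, 0, 80, 2), (96, 5, 0, 78, 4), (104, 1, -1, 79, 0)]
scene [(-24, 2, 20, 84, 0), (-16, 6, 19, 75, 23), (-8, 43, 1, 77, 38), (0, 10, 1, 71, 28), (8, 12, 2, 73, 17), (16, 9, 3, 72, 13), (24, 8, 2, 73, 7), (32, 3, 2, 70, 4), (40, 7, 0, 68, 22), (48, 6, 2, 72, 8), (56, 6, 1, 73, 20), (64, 4, 1, 73, 4), (72, 3, 2, 77, 4), (80, 4, 2, 78, 4), (88, 3, 3, 79, 3), (96, 4, 2, 80, 4), (104, 3, 2, 79, 3)]
```

Emit:
{"api": "send_rows", "payload": {"rows": [{"dx": 0, "dy": 0, "dz": 2, "roll": 0, "jaw": 1}, {"dx": 0, "dy": 0, "dz": 2, "roll": 0, "jaw": 1}, {"dx": 0, "dy": 0, "dz": 0, "roll": 0, "jaw": 1}, {"dx": 0, "dy": 0, "dz": 0, "roll": 0, "jaw": 0.5}, {"dx": 0, "dy": 0, "dz": 0, "roll": 0, "jaw": 0.2}, {"dx": 0, "dy": 0, "dz": 0, "roll": 0, "jaw": 0}, {"dx": 0, "dy": 0, "dz": 0, "roll": 0, "jaw": -0.2}, {"dx": 0, "dy": 0, "dz": 0, "roll": 0, "jaw": -0.2}, {"dx": 0, "dy": 0, "dz": 0, "roll": 0, "jaw": -0.2}, {"dx": 0, "dy": 0, "dz": 0, "roll": 0, "jaw": -0.2}, {"dx": 0, "dy": 0, "dz": 0, "roll": 0, "jaw": -0.2}, {"dx": 0, "dy": 0, "dz": 0, "roll": 0, "jaw": -0.2}], "force": 8}}

```text
time_s: 36.17
ee_pos: [0.4296, -0.2496, 0.0295]
eef_rot: [-3.142, -0.0, -0.309]
force: [-0.7, -0.3, -0.1]
grip_width: 0.0565
grip_force: 0.0
```

Emit:
{"api": "send_rows", "payload": {"rows": [{"dx": 0, "dy": 0, "dz": -15, "roll": 0, "jaw": -0.2}, {"dx": 0, "dy": 0, "dz": -30, "roll": 0, "jaw": -0.2}, {"dx": 0, "dy": 0, "dz": -30, "roll": 0, "jaw": -0.2}, {"dx": 0, "dy": 0, "dz": -30, "roll": 0, "jaw": -0.2}, {"dx": -20, "dy": 35, "dz": -10, "roll": 0, "jaw": -0.2}, {"dx": -20, "dy": 35, "dz": 0, "roll": 0, "jaw": -0.2}, {"dx": -20, "dy": 35, "dz": 0, "roll": 0, "jaw": -0.2}, {"dx": -20, "dy": 35, "dz": 0, "roll": 0, "jaw": -0.2}, {"dx": 0, "dy": 0, "dz": 0, "roll": 0, "jaw": -0.2}, {"dx": 0, "dy": 0, "dz": 0, "roll": 0, "jaw": -0.2}]}}

```text
time_s: 37.0
ee_pos: [0.3096, -0.3597, 0.1445]
eef_rot: [-3.142, -0.0, -0.312]
force: [-0.3, 0.0, -0.6]
grip_width: 0.0567
grip_force: 0.0
```

```bash
python3 st.py; python3 rl.py
python3 - <<'E'
from h import *
f,W,_=cam("top");P=W.reshape(-1,3)
for nm,c in dict(jar=(.4551,.3195),mouse=(.4423,-.0112),box=(.6619,-.4604)).items():
    q=P[(np.hypot(P[:,0]-c[0],P[:,1]-c[1])<.1)&(P[:,2]>.02)&(P[:,2]<.12)];print(nm,cv2.minAreaRect(q[:,:2].astype(np.float32)*1000))
g,V,_=cam("scene");a=f[100:310,85:435];b=cv2.resize(g[125:200,195:260],None,fx=2.8,fy=2.8)
cv2.imwrite("pics/p10.png",np.hstack([a,b[:210]])[...,::-1])
E
```

```text
t 37.00 tcp [ 0.3096 -0.3597  0.1445] yaw -17.88 F [-0.3008  0.0378 -0.6463] M [0.0686 0.0429 0.0107] w 0.05665877501760326 gf 0.0
top [(-64, 1, -5, 15, 0), (-56, 5, -3, 15, 24), (-48, 6, 3, 38, 29), (-40, 25, -1, 60, 41), (-32, 14, 0, 62, 40), (-24, 13, -1, 60, 14), (-16, 17, 0, 65, 39), (-8, 13, -2, 64, 37), (0, 12, 0, 64, 13), (8, 14, -1, 63, 25), (16, 16, -1, 65, 43), (24, 12, 0, 62, 36), (32, 7, -1, 59, 22), (40, 33, 1, 60, 44), (48, 8, -1, 63, 39), (56, 7, -1, 59, 22), (64, 7, -1, 59, 6), (72, 3, 0, 58, 2), (80, 3, 0, 60, 2), (88, 3, -1, 58, 1), (96, 3, 0, 60, 3), (104, 1, 0, 63, 0)]
scene [(-48, 2, 2, 63, 0), (-40, 9, 1, 60, 10), (-32, 4, 1, 62, 6), (-24, 7, 1, 65, 25), (-16, 10, 1, 66, 12), (-8, 8, 1, 66, 14), (0, 13, 2, 65, 12), (8, 7, 1, 66, 12), (16, 10, 4, 66, 10), (24, 9, 0, 65, 10), (32, 5, 0, 59, 6), (40, 13, 0, 59, 21), (48, 5, 0, 60, 5), (56, 6, 1, 57, 21), (64, 4, 0, 60, 3), (72, 3, 1, 63, 4), (80, 4, 1, 61, 3), (88, 3, 1, 64, 2), (96, 4, 0, 60, 3), (104, 1, 0, 62, 0)]
jar ((457.3877258300781, 323.67706298828125), (44.3870964050293, 44.955997467041016), 1.429975986480713)
mouse ((441.7021179199219, -8.30804443359375), (56.27775573730469, 97.42005157470703), 65.44508361816406)
box ((664.0321044921875, -458.690673828125), (91.2240982055664, 131.5420684814453), 11.791631698608398)
```

View pics/p10.png

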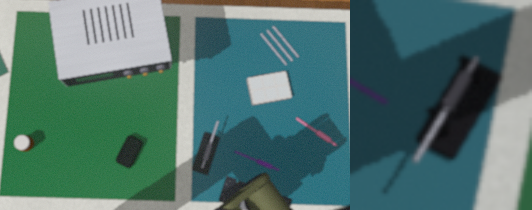

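The rod is home at (210,147) in the picture and level. The jar (22,143), mouse (130,151) and box (269,88) have not moved, and the gripper is clear. I hand in.

```bash
python3 -c "
from station import *
print(hand_in())"
```

```text
the job is handed in; nothing more can be done
None
```

The reset pin is pushed to its stop, judged by depth (about 26 mm) and a force rise to about 12 N. The rod is back level in its rest after slipping from the gripper on earlier tries. The jar, box and mouse are unmoved, and I handed the job in at about 37 s; no verdict was returned.

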